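Find the driver that rattles

ROBOT

A 6-joint arm with a two-finger parallel gripper is mounted at the origin on the work surface; the furniture and walls round the work are solid. World frame = base frame: x ahead of the robot, y to its left, z up, the work surface at z = 0. Lengths are in mm, angles in rad, forces in N, time in s.
With the tool pointing down it reaches from about 400 to 925 mm from the base axis. Payload 3.4 kg.
Tool frame: the origin (TCP) lies between the finger pads; the fingertips stand 19 mm ahead of it and the grasp point (between the pads) is the TCP; z points along the fingers, y is the line along which they close (so a half turn about z gives the same grasp; the last joint's range is limited). The gripper opens to 85 mm and grips with 20 to 120 N. Pads are 22 mm wide; open, the fingers measure 114 mm over their backs; the gripper's body (76 mm by 85 mm) begins 54 mm behind the grasp point. The pads swing forward as they close: fully open they stand 13 mm farther back than shut.
Start: joints at [1.222, 0.307, 1.506, -0, 1.328, -0.073], TCP at [156.052, 553.425, 250.305] pointing down, gripper open.
Joint ranges: [-3.12, 3.12], [-1.05, 2.28], [0.14, 2.33], [-1.42, 4.57], [0.1, 2.73], [-2.68, 2.68]. Speed limits (rad/s): [2.57, 2.57, 3.14, 3.14, 3.14, 3.14].

INTERFACE

Orientations are given as [roll, pitch, yaw] about the fixed x, y, z axes, in that order (R = Rz(yaw) Ry(pitch) Rx(roll)).
In Python, from rig import state, get_image, camera_model, job_done gives the robot as it stands.
- The arm moves only by the tool drive_tool, never from a script. Its argument "commands" is a list of rows, each an object of numbers: "tx", "ty", "tz": the shift along the tool's x, y, z in units of 50 mm (1.0 is 50 mm); "wx", "wy", "wz": the turn, a rotation vector about the tool's x, y, z in units of 10 degrees (1.0 is 10 degrees); "grip": the closure in counts, from 0 (fully open) to 255 (shut). A call has 1 to 5 rows; each row shifts and turns the commanded pose from where the row before left it, along the tool's axes as they then stand; what a row does not reach is not made up. A row lasts 1/8 s, in which the tool goes at most 62.5 mm and 10.7 degrees, less where a joint would pass 70% of its speed; a pose out of reach is approached as far as the arm can. A call is refused whole if a number of a shift passes 1 or a number of a turn 1, either way. A call with a gripper value outside its range is refused whole. The fingers move at their own pace and stop on an object; "grip_force" is the grip in N (left out, the last holds). Time passes only in rows, so rows that do not move let the fingers close. It gives the time, the measured TCP pose, the force, the opening and the grip force at its end, in the units of the state.
- state(): the state, without advancing time (a new reading comes with each control period).
- get_image(name): name is "scene" or "top"; returns the picture (420x560x3 uint8, red, green, blue); there is no depth.
- camera_model(name): a dict with "vfov" (degrees; the focal length in pixels is half the picture's height over the tangent of half this angle, whatever the lens; pixels are square), "cx", "cy" (the principal point, pixels), "R" (3x3) and "t" (3): a world point X has camera coordinates R X + t. Camera axes: x right, y down, z forward; pixel columns grow to the right and rows downward; lengths in mm; the calibration is good to about 2 mm. A picture is of the moment at which its call begins. camera_model takes no time and is no camera call.
- job_done(): hands the job in; it is judged then, once.
The state is a dict: "t": time; "qpos": joint angles; "qd": joint speeds; "joint_torque": joint torques, N m; "eef_pos": TCP position; "tcp_rot": TCP orientation; "contact_force": force on the tool from outside, world axes, zero at the start; "moment": the same for the moment, N m; "gripper_width": opening from 0.0 (shut) to 1.0 (fully open); "finger_force": force on a finger pad.
Only numpy, scipy, OpenCV 4.12 (cv2) and the standard library are available. Lean on these libraries where they do the work, as an engineer would, in place of code of your own. Each camera call takes 0.05 s, during which the arm holds its last target. There are 200 camera calls.

TASK

One of the three sealed lamp drivers in the sloped rack has a ball loose inside. Lift drivers out, a good 10 cm clear of the rack, and there gently rock or shake each a couple of times from side to side (along its width) until you have found the one in which something rolls (shake that one too, even if only it is left); stand that one upright on the floor of the open tray beside the reel, and leave the two sound ones seated in the bays they came from. Move the drivers unhurriedly (well under 1 m/s), and do not disturb the reel, the glue bottle or the cardboard tube.

Things in the scene. Friction and masses are not known exactly. Their poses are not given: they have to be found in the camera images.
- rack: fixed plywood rack, 130 x 336 mm, three open bays along its y at +110, 0, -110 mm. Origin under its middle at desk height; +x to the rear. Its floor passes through x = 0, z = 34 mm and, with the back rest, is tilted 28 deg about y, so drivers lean to +x. Bays are 104 mm wide; 6 mm dividers rise 32 mm, the back rest 38 mm above the tilted floor; no front lip
- driver_a: sealed aluminium box, 44 mm thick (its x), 96 mm wide (y), 90 mm tall (z); too wide to grasp across y: grasp across the thickness, high up. Origin at the centre of its underside. In the rack's bay at y = +110 mm, its z leaning 28 deg to the rack's +x, its y along the rack's y. About 0.37 kg, 0.15 of it inside, 4 mm walls. All three look alike
- driver_b: the same, in the middle bay (y = 0). Two of the three hold a snug central core that cannot move; the third, a different one from run to run, holds instead a steel ball of 33 mm and 0.15 kg that rolls freely, with 55 mm of travel along the box's y: tipped a few degrees the ball rolls to the lower end within about half a second, which shifts the moment on the gripper
- driver_c: the same kind of box, in the rack's bay at y = -110 mm
- tray: fixed open wooden tray, 130 mm (its x) by 220 mm (its y), 40 mm high, walls and floor 5 mm; origin under its middle at desk height. The reel stands in its +y end
- reel: solder reel standing on its flange, 60 mm across, 35 mm high, loose, in the tray; origin at the centre of its underside. Bystander
- bottle: glue bottle, 47 mm across, 148 mm high, loose, at the -y end of the rack; origin at the centre of its underside. Bystander
- tube: cardboard tube standing on end, 68 mm across, 88 mm high, loose, at the +y end of the rack; origin at the centre of its underside. Bystander
Things that resemble listed ones, but are neither listed nor needed, are in the scene too. Leave any yellow look-alike of the driver_a alone.

How it is judged:
By the outcome, as a careful person would: the job done as asked, in the order asked, and still so for the second after the job is handed in, with the robot touching nothing.
It also fails if it takes over 72 s, if anything falls off the work surface, if the arm or the gripper's body presses on something with over 40 N, if the wrist force passes 120 N, or if a joint passes its speed limit or range.

## Working session

There is one attempt and no reset: what is moved stays moved. The work goes in short steps, Python scripts to look and compute and a tool call to move; the robot and the scene stay as the last step left them, time stands still between calls to the robot, and variables do not carry over. Pictures are saved under pics/ and viewed, at most 10 in all, crops included, and the job is handed in when it is done.

Besides the shell and the picture viewer there is one more tool, called after "Call:" as name(argument=value, ...) on one line, values as JSON. drive_tool: Moves the arm, as the interface text tells. Its arguments: {"type":"object","properties":{"commands":{"type":"array","items":{"type":"object","properties":{"tx":{"type":"number"},"ty":{"type":"number"},"tz":{"type":"number"},"wx":{"type":"number"},"wy":{"type":"number"},"wz":{"type":"number"},"grip":{"type":"number"}}}},"grip_force":{"type":"number"}},"required":["commands"]}

```bash
mkdir -p pics
python3 - <<'E'
from rig import *
import cv2
for n in("scene","top"):
    cv2.imwrite(f"pics/{n}0.png",cv2.cvtColor(get_image(n),cv2.COLOR_RGB2BGR)); print(camera_model(n))
print(state())
E
ls
```

```text
{'vfov': 42.09012427143733, 'cx': 281.82485100422434, 'cy': 206.11386353934188, 'R': array([[ 0.45140797, -0.89231673, -0.00130248],
       [-0.68377871, -0.34497356, -0.64299293],
       [ 0.57330403,  0.29114275, -0.765871  ]]), 't': array([-292.052053  ,  319.77365981, 1706.07892508])}
{'vfov': 47.13388927203641, 'cx': 286.79518979060396, 'cy': 212.16345673398845, 'R': array([[ 0.01734732, -0.99984051, -0.00424479],
       [-0.98682736, -0.01643827, -0.16093956],
       [ 0.16084411,  0.00698075, -0.98695514]]), 't': array([ -80.48789005,  445.32498479, 1678.94463334])}
{'t': 0.1, 'qpos': array([ 1.22248673e+00,  3.07487123e-01,  1.50756159e+00,  1.00214709e-06,
        1.32841590e+00, -7.34803198e-02]), 'qd': array([-0.00043259, -0.00290621, -0.00108356, -0.00075668,  0.00011683,
        0.00012401]), 'joint_torque': array([-2.99020412e-04, -4.58525848e+01, -2.52610642e+01, -1.59589185e-04,
        5.62485991e-03, -8.20271936e-06]), 'eef_pos': array([155.84943672, 552.8449532 , 249.4723676 ]), 'tcp_rot': array([-3.13972582e+00, -1.38398107e-04,  2.86676301e+00]), 'contact_force': array([ 0.51163915, -0.53928589, -0.01211212]), 'moment': array([0.0424322 , 0.00158423, 0.03927293]), 'finger_force': 0.0, 'gripper_width': 1.0024806459414195}
pics
```

View pics/scene0.png

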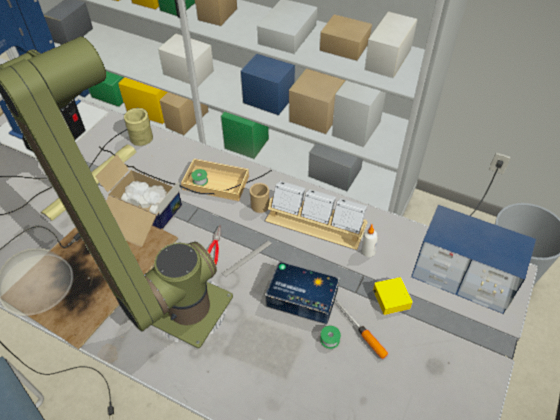

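View pics/top0.png

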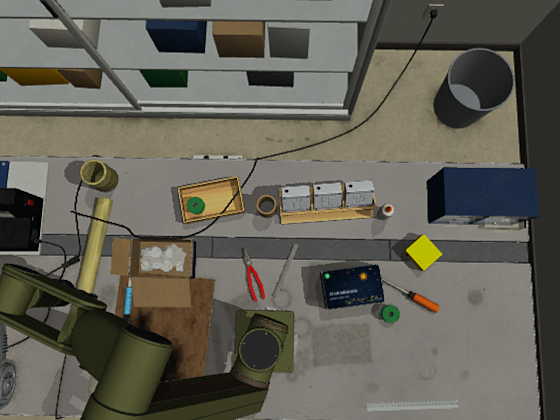

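The drivers are the three white boxes at top-image (296,195), (328,193) and (359,192). The possible mix-ups are the yellow box at (424,252), which I leave alone, and the stray reel at (390,314), which is not the tray reel at (196,205). Next is a close crop.

Run:
```python
import cv2,numpy as np
a=cv2.imread("pics/top0.png")[160:240,165:405]; b=cv2.imread("pics/scene0.png")[150:260,170:390]
a=cv2.resize(a,(795,265),interpolation=cv2.INTER_CUBIC)
b=cv2.resize(b,(660,330),interpolation=cv2.INTER_CUBIC); b=cv2.copyMakeBorder(b,0,0,0,135,0)
cv2.imwrite("pics/crop1.png",np.vstack([a,b]))
```

```text
(no output)
```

View pics/crop1.png

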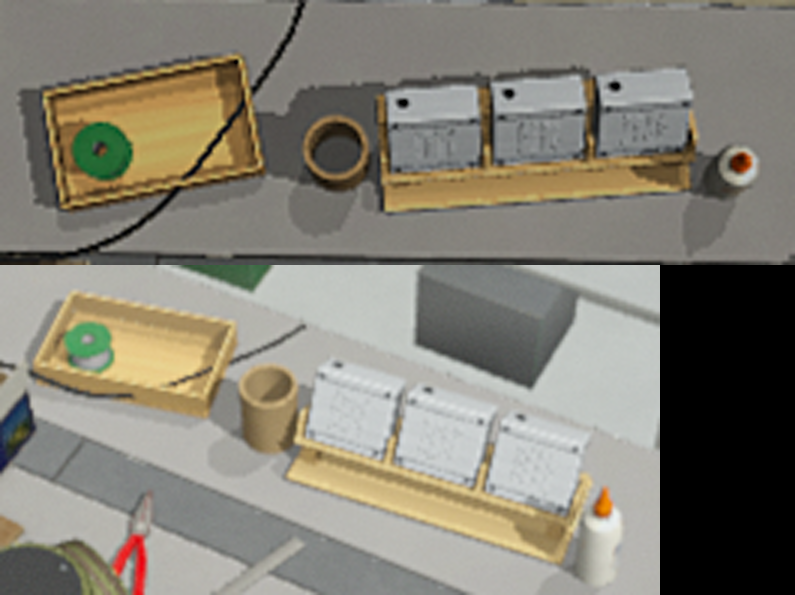

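```bash
cat > h.py <<'E'
import numpy as np
from rig import *
from scipy.optimize import least_squares
def proj(n,X):
    c=camera_model(n); f=210/np.tan(np.radians(c['vfov']/2)); p=np.atleast_2d(X)@c['R'].T+c['t']
    return np.c_[c['cx']+f*p[:,0]/p[:,2],c['cy']+f*p[:,1]/p[:,2]]
def unproj(n,px,z):
    c=camera_model(n); f=210/np.tan(np.radians(c['vfov']/2))
    d=c['R'].T@np.array([(px[0]-c['cx'])/f,(px[1]-c['cy'])/f,1]); o=-c['R'].T@c['t']
    return o+d*(z-o[2])/d[2]
T=lambda x,y:np.array([165+x/3.3125,160+y/3.3125])
S=lambda x,y:np.array([170+x/3,150+(y-265)/3])
th=np.radians(28)
E
python3 - <<'E'
from h import *
top={0:[(388,90),(479,86),(480,116),(388,121),(390,172),(481,166)],1:[(489,80),(585,75),(586,107),(492,112),(497,164),(585,159)],2:[(596,74),(690,69),(689,103),(598,106),(601,157),(688,153)]}
loc=np.array([(22,48,90),(22,-48,90),(-22,-48,90),(-22,48,90),(-22,48,15),(-22,-48,15)],float)
sc=[(332,360,0,0),(405,372,0,1),(425,385,1,0),(497,402,1,1),(515,411,2,0),(592,432,2,1)]
def W(p,i,l):
    x,y,yaw,u=p[:4]; b=[110,0,-110][i]
    ux=np.array([np.cos(th),0,-np.sin(th)]);uz=np.array([np.sin(th),0,np.cos(th)])
    P=np.array([0,b,34])+np.outer(l[:,0]+u,ux)+np.outer(l[:,1],[0,1,0])+np.outer(l[:,2],uz)
    c,s=np.cos(yaw),np.sin(yaw); return P@np.array([[c,-s,0],[s,c,0],[0,0,1]]).T+[x,y,0]
def res(p,full=False):
    r=[]
    for i in top:
        q=proj("top",W(p,i,loc))[:4]; r.append(q-[T(*a) for a in top[i]][:4])
    for x,y,i,k in sc: r.append((proj("scene",W(p,i,loc[k:k+1]))-S(x,y))*.7)
    return np.vstack(r).ravel()
s=least_squares(res,[500,-100,0,0],loss='soft_l1'); print(s.x,np.round(res(s.x).reshape(-1,2),1).tolist())
for nm,q in dict(rackfl=(386,212),rackfr=(690,190)).items(): print(nm,unproj("top",T(*q),63))
tr=[(43,92),(240,57),(264,172),(65,210)]
C=[unproj("top",T(*q),40) for q in tr];print(np.round(C,0),np.mean(C,0),[np.linalg.norm(C[i]-C[i-1]) for i in range(4)])
print("reel",unproj("top",T(102,151),40),"tube",unproj("top",T(337,149),88),"bottle",unproj("top",T(740,160),148))
for i in range(3): print(W(s.x,i,np.array([[0,0,0],[0,0,90.]])))
E
```

```text
[ 4.83625553e+02 -2.14893413e+02  8.29581879e-02 -9.13358702e+00] [[-0.8, -0.6], [-0.5, -1.2], [0.3, -0.4], [-0.2, -0.1], [0.6, 0.3], [-0.6, 0.0], [0.7, 0.2], [0.8, 0.5], [0.1, 0.1], [-0.5, -0.2], [2.0, -0.7], [1.2, 0.2], [-0.9, -0.8], [0.1, 1.8], [-1.9, -0.4], [-0.2, 1.1], [-1.6, -0.2], [-0.5, 0.6]]
rackfl [400.04388441 -55.43710978  63.        ]
rackfr [ 428.85021567 -375.81208246   63.        ]
[[528. 319.  40.]
 [570. 107.  40.]
 [444.  77.  40.]
 [400. 288.  40.]] [485.60484012 197.65627867  40.        ] [np.float64(132.0310078815682), np.float64(216.23023053605874), np.float64(129.6042197914002), np.float64(216.28550826905945)]
reel [464.31191682 251.78911274  40.        ] tube [462.16711001  -3.4115855   88.        ] bottle [ 447.00742511 -411.49424401  148.        ]
[[ 466.47387073 -105.93995626   38.28795937]
 [ 508.58100281 -102.43878945  117.75324273]]
[[ 475.58880807 -215.56165994   38.28795937]
 [ 517.69594015 -212.06049313  117.75324273]]
[[ 484.70374542 -325.18336362   38.28795937]
 [ 526.81087749 -321.68219681  117.75324273]]
```

```bash
cat >> h.py <<'E'
from scipy.spatial.transform import Rotation as Ro
RK=(483.6,-214.9,.083); RU=-9.1; TR=(485.6,197.7,.2)
def goal(b,h=72,back=0,up=0):
    "tool pose gripping the driver of bay y=b, h above underside; back along axis, up in world"
    x,y,a=RK; Rz=Ro.from_euler('z',a)
    p=np.array([x,y,0])+Rz.apply([RU*np.cos(th)+(h+back)*np.sin(th),b,34-RU*np.sin(th)+(h+back)*np.cos(th)])+[0,0,up]
    return p,Rz*Ro.from_euler('y',th)*Ro.from_matrix(np.array([[0,1,0],[1,0,0],[0,0,-1.]]).T)
def tray(xp,yp,h=72,up=0):
    x,y,a=TR; Rz=Ro.from_euler('z',a)
    return np.array([x,y,5])+Rz.apply([xp,yp,h+up]),Rz*Ro.from_matrix(np.array([[0,1,0],[1,0,0],[0,0,-1.]]).T)
def need(g):
    s=state(); R=Ro.from_euler('xyz',s['tcp_rot']); p,Rg=g
    print('t',round(s['t'],2),'pos',np.round(s['eef_pos'],1),'goal',np.round(p,1),'w',np.round(s['gripper_width'],2))
    print(' turn units',np.round(np.degrees((R.inv()*Rg).as_rotvec())/10,2),'shift now-axes',np.round(R.inv().apply(p-s['eef_pos'])/50,2),'shift goal-axes',np.round(Rg.inv().apply(p-s['eef_pos'])/50,2))
E
python3 - <<'E'
from h import *
need(goal(110,back=90))
E
```

```text
t 0.1 pos [155.8 552.8 249.5] goal [542.3 -99.6 181.3] w 1.0
 turn units [2.44 1.7  6.8 ] shift now-axes [-10.98 -10.46   1.38] shift goal-axes [-13.65   6.48  -1.9 ]
```

Call:
drive_tool(commands=[{"wz": 1}, {"wz": 1}, {"wz": 1}, {"wz": 1}, {"wz": 1}])

```text
invalid input at $.commands[0]: expected keys tx, ty, tz, wx, wy, wz, grip
```

Call:
drive_tool(commands=[{"wz": 1}, {"wz": 0.95}, {"ty": 0.8}, {"ty": 1}, {"ty": 1}])

```text
invalid input at $.commands[0]: expected keys tx, ty, tz, wx, wy, wz, grip
```

Run:
```python
from h import *
need(goal(110,back=90))
print(state()['qpos'])
```

```text
t 0.1 pos [155.8 552.8 249.5] goal [542.3 -99.6 181.3] w 1.0
 turn units [2.44 1.7  6.8 ] shift now-axes [-10.98 -10.46   1.38] shift goal-axes [-13.65   6.48  -1.9 ]
[ 1.22248673e+00  3.07487123e-01  1.50756159e+00  1.00214709e-06
  1.32841590e+00 -7.34803198e-02]
```

Call:
drive_tool(commands=[{"tx": 0, "ty": 0, "tz": 0, "wx": 0, "wy": 0, "wz": 1, "grip": 0}, {"tx": 0, "ty": 0, "tz": 0, "wx": 0, "wy": 0, "wz": 1, "grip": 0}, {"tx": 0, "ty": 0, "tz": 0, "wx": 0, "wy": 0, "wz": 1, "grip": 0}, {"tx": 0, "ty": 0, "tz": 0, "wx": 0, "wy": 0, "wz": 1, "grip": 0}, {"tx": 0, "ty": 0, "tz": 0, "wx": 0, "wy": 0, "wz": 1, "grip": 0}], grip_force=80)

```text
t: 0.72
eef_pos: [155.9, 553.0, 249.7]
tcp_rot: [-3.141, 0.001, 1.988]
contact_force: [-0.5, 0.4, 1.3]
gripper_width: 1.0
finger_force: 0.0
```

Call:
drive_tool(commands=[{"tx": 0, "ty": 0, "tz": 0, "wx": 0, "wy": 0, "wz": 1, "grip": 0}, {"tx": 0, "ty": 0, "tz": 0, "wx": 0, "wy": 0, "wz": 0.95, "grip": 0}, {"tx": 0, "ty": 1, "tz": 0, "wx": 0, "wy": 0, "wz": 0, "grip": 0}, {"tx": 0, "ty": 1, "tz": 0, "wx": 0, "wy": 0, "wz": 0, "grip": 0}, {"tx": 0, "ty": 1, "tz": 0, "wx": 0, "wy": 0, "wz": 0, "grip": 0}])

```text
t: 1.35
eef_pos: [306.6, 565.7, 249.8]
tcp_rot: [-3.141, 0.001, 1.654]
contact_force: [0.7, 0.4, 0.2]
gripper_width: 1.002
finger_force: 0.0
```

Call:
drive_tool(commands=[{"tx": -1, "ty": 0.5, "tz": 0, "wx": 0, "wy": 0, "wz": 0, "grip": 0}, {"tx": -1, "ty": 0.5, "tz": 0, "wx": 0, "wy": 0, "wz": 0, "grip": 0}, {"tx": -1, "ty": 0.5, "tz": 0, "wx": 0, "wy": 0, "wz": 0, "grip": 0}, {"tx": -1, "ty": 0.5, "tz": 0, "wx": 0, "wy": 0, "wz": 0, "grip": 0}, {"tx": -1, "ty": 0.5, "tz": 0, "wx": 0, "wy": 0, "wz": 0, "grip": 0}])

```text
t: 1.98
eef_pos: [451.3, 325.4, 249.9]
tcp_rot: [-3.141, 0.0, 1.654]
contact_force: [0.8, -0.3, 0.0]
gripper_width: 1.004
finger_force: 0.0
```

Run:
```python
from h import *
need(goal(110,back=90))
print(state()['qpos'])
```

```text
t 1.98 pos [451.3 325.4 249.9] goal [542.3 -99.6 181.3] w 1.0
 turn units [2.8 0.  0. ] shift now-axes [-8.62  1.11  1.37] shift goal-axes [-8.62  1.62  0.69]
[ 5.48705473e-01  2.81558220e-01  1.54523569e+00 -3.93380057e-05
  1.31544470e+00  4.65570371e-01]
```

Call:
drive_tool(commands=[{"tx": -1, "ty": 0.15, "tz": 0, "wx": 0, "wy": 0, "wz": 0, "grip": 0}, {"tx": -1, "ty": 0.15, "tz": 0, "wx": 0, "wy": 0, "wz": 0, "grip": 0}, {"tx": -1, "ty": 0.15, "tz": 0, "wx": 0, "wy": 0, "wz": 0, "grip": 0}, {"tx": -1, "ty": 0.15, "tz": 0, "wx": 0, "wy": 0, "wz": 0, "grip": 0}, {"tx": -1, "ty": 0.15, "tz": 0, "wx": 0, "wy": 0, "wz": 0, "grip": 0}])

```text
t: 2.6
eef_pos: [508.9, 79.4, 250.0]
tcp_rot: [-3.141, -0.0, 1.654]
contact_force: [1.0, -0.6, -1.1]
gripper_width: 0.999
finger_force: 0.0
```

Call:
drive_tool(commands=[{"tx": -1, "ty": 0.15, "tz": 0, "wx": 0.7, "wy": 0, "wz": 0, "grip": 0}, {"tx": -1, "ty": 0.1, "tz": 0, "wx": 0.7, "wy": 0, "wz": 0, "grip": 0}, {"tx": -1, "ty": 0.1, "tz": 0, "wx": 0.7, "wy": 0, "wz": 0, "grip": 0}, {"tx": -0.6, "ty": 0, "tz": 0, "wx": 0.7, "wy": 0, "wz": 0, "grip": 0}, {"tx": 0, "ty": 0, "tz": 0, "wx": 0, "wy": 0, "wz": 0, "grip": 0}])

```text
t: 3.22
eef_pos: [542.1, -99.0, 245.4]
tcp_rot: [-2.649, -0.001, 1.651]
contact_force: [0.4, 0.4, -1.0]
gripper_width: 1.004
finger_force: 0.0
```

Run:
```python
from h import *
need(goal(110,back=60))
print(state()['qpos'])
```

```text
t 3.23 pos [542.1 -99.  245.4] goal [ 528.2 -100.8  154.8] w 1.0
 turn units [-0.02 -0.01 -0.01] shift now-axes [-0.01  0.61  1.73] shift goal-axes [-0.01  0.6   1.73]
[-0.17978776  0.5314386   1.2499614  -0.12591001  1.83704426 -0.2636306 ]
```

Call:
drive_tool(commands=[{"tx": 0, "ty": 0.3, "tz": 0.5, "wx": 0, "wy": 0, "wz": 0, "grip": 0}, {"tx": 0, "ty": 0.3, "tz": 0.6, "wx": 0, "wy": 0, "wz": 0, "grip": 0}, {"tx": 0, "ty": 0, "tz": 0.6, "wx": 0, "wy": 0, "wz": 0, "grip": 0}, {"tx": 0, "ty": 0, "tz": 0, "wx": 0, "wy": 0, "wz": 0, "grip": 0}])

```text
t: 3.72
eef_pos: [525.0, -96.7, 158.3]
tcp_rot: [-2.648, -0.002, 1.654]
contact_force: [-0.2, -0.6, 0.7]
gripper_width: 0.997
finger_force: 0.0
```

Run:
```python
from h import *
import cv2
need(goal(110))
a=[cv2.resize(cv2.cvtColor(get_image(n),cv2.COLOR_RGB2BGR)[s],(400,360),interpolation=cv2.INTER_CUBIC) for n,s in (("top",np.s_[140:230,250:350]),("scene",np.s_[140:230,250:350]))]
cv2.imwrite("pics/pre_a.png",np.hstack(a))
```

```text
t 3.73 pos [525.  -96.7 158.3] goal [ 500.2 -103.1  101.8] w 1.0
 turn units [-0.03 -0.01  0.01] shift now-axes [-0.09  0.09  1.23] shift goal-axes [-0.09  0.08  1.23]
```

View pics/pre_a.png

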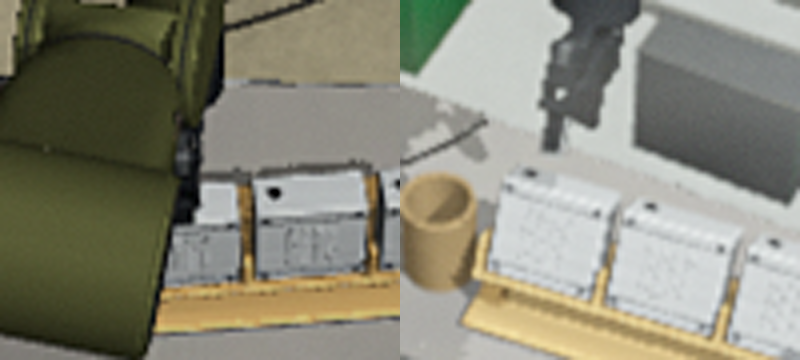

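Run:
```python
from h import *
s=state();R=Ro.from_euler('xyz',s['tcp_rot'])
for l in [(0,-45,6),(0,-57,6),(0,45,6),(11,-50,6),(-11,-50,6)]: print(l,np.round((proj("scene",s['eef_pos']+R.apply(l))[0]-[250,140])*4+[400,0]))
for b in (110,):
    for l in (22,-22): 
        p,Rg=goal(b,h=90); print(np.round((proj("scene",p+Rg.apply([48,l,0]))[0]-[250,140])*4+[400,0]),np.round((proj("scene",p+Rg.apply([-48,l,0]))[0]-[250,140])*4+[400,0]))
```

```text
(0, -45, 6) [548. 156.]
(0, -57, 6) [543. 160.]
(0, 45, 6) [581. 127.]
(11, -50, 6) [533. 154.]
(-11, -50, 6) [558. 161.]
[518. 162.] [621. 193.]
[500. 177.] [605. 208.]
```

Call:
drive_tool(commands=[{"tx": -0.05, "ty": 0.05, "tz": 0.4, "wx": 0, "wy": 0, "wz": 0, "grip": 0}, {"tx": -0.04, "ty": 0.04, "tz": 0.45, "wx": 0, "wy": 0, "wz": 0, "grip": 0}, {"tx": 0, "ty": 0, "tz": 0.45, "wx": 0, "wy": 0, "wz": 0, "grip": 0}, {"tx": 0, "ty": 0, "tz": 0, "wx": 0, "wy": 0, "wz": 0, "grip": 0}])

```text
t: 4.32
eef_pos: [501.5, -104.4, 100.4]
tcp_rot: [-2.653, -0.0, 1.654]
contact_force: [0.0, 0.8, 0.2]
gripper_width: 1.001
finger_force: 0.0
```

Call:
drive_tool(commands=[{"tx": 0, "ty": 0, "tz": 0, "wx": 0, "wy": 0, "wz": 0, "grip": 90}, {"tx": 0, "ty": 0, "tz": 0, "wx": 0, "wy": 0, "wz": 0, "grip": 100}, {"tx": 0, "ty": 0, "tz": 0, "wx": 0, "wy": 0, "wz": 0, "grip": 160}, {"tx": 0, "ty": 0, "tz": 0, "wx": 0, "wy": 0, "wz": 0, "grip": 160}, {"tx": 0, "ty": 0, "tz": 0, "wx": 0, "wy": 0, "wz": 0, "grip": 160}], grip_force=25)

```text
t: 4.95
eef_pos: [503.5, -104.8, 100.6]
tcp_rot: [-2.657, 0.001, 1.654]
contact_force: [4.9, 1.3, 5.6]
gripper_width: 0.511
finger_force: 27.3
```

Run:
```python
from h import *
need(goal(110)); print(state())
```

```text
t 4.95 pos [ 503.5 -104.8  100.6] goal [ 500.2 -103.1  101.8] w 0.51
 turn units [ 0.02  0.   -0.  ] shift now-axes [ 0.04 -0.07  0.01] shift goal-axes [ 0.04 -0.07  0.01]
{'t': 4.95, 'qpos': array([-0.19820339,  0.61268641,  1.50157007, -0.13074286,  1.49632209,
       -0.24020893]), 'qd': array([ 3.91339883e-04,  4.29473536e-05, -2.26069933e-03, -2.06216714e-04,
       -2.09982216e-03,  1.07011549e-03]), 'joint_torque': array([-1.01488363e+00, -5.30737352e+01, -1.35462964e+01, -9.84744541e-01,
        3.26165400e+00,  4.40653621e-04]), 'eef_pos': array([ 503.4789461 , -104.77980869,  100.60824076]), 'tcp_rot': array([-2.65673764e+00,  7.25295443e-04,  1.65390809e+00]), 'contact_force': array([4.93794453, 1.32371197, 5.59390406]), 'moment': array([ 0.19045567, -0.39048097, -0.04131738]), 'finger_force': 27.257531583309174, 'gripper_width': 0.5105715144161608}
```

Call:
drive_tool(commands=[{"tx": 0, "ty": 0, "tz": 0, "wx": 0, "wy": 0, "wz": 0, "grip": 160}, {"tx": 0, "ty": 0, "tz": 0, "wx": 0, "wy": 0, "wz": 0, "grip": 160}, {"tx": 0, "ty": 0, "tz": -0.3, "wx": 0, "wy": 0, "wz": 0, "grip": 160}, {"tx": 0, "ty": 0, "tz": -0.5, "wx": 0, "wy": 0, "wz": 0, "grip": 160}, {"tx": 0, "ty": 0, "tz": -0.6, "wx": 0, "wy": 0, "wz": 0, "grip": 160}], grip_force=80)

```text
t: 5.58
eef_pos: [533.6, -101.8, 161.7]
tcp_rot: [-2.65, -0.001, 1.654]
contact_force: [0.3, -0.3, -3.3]
gripper_width: 0.503
finger_force: 81.7
```

Call:
drive_tool(commands=[{"tx": 0, "ty": -0.28, "tz": -0.53, "wx": 0, "wy": 0, "wz": 0, "grip": 160}, {"tx": 0, "ty": -0.28, "tz": -0.53, "wx": 0, "wy": 0, "wz": 0, "grip": 160}, {"tx": 0, "ty": -0.28, "tz": -0.53, "wx": 0, "wy": 0, "wz": 0, "grip": 160}, {"tx": 0, "ty": -0.28, "tz": -0.53, "wx": 0, "wy": 0, "wz": 0, "grip": 160}, {"tx": 0, "ty": -0.28, "tz": -0.53, "wx": 0, "wy": 0, "wz": 0, "grip": 160}])

```text
t: 6.2
eef_pos: [534.1, -101.8, 312.1]
tcp_rot: [-2.651, -0.001, 1.654]
contact_force: [0.7, -0.0, -4.0]
gripper_width: 0.506
finger_force: 81.8
```

Call:
drive_tool(commands=[{"tx": 0, "ty": 0, "tz": 0, "wx": 0, "wy": 0.6, "wz": 0, "grip": 160}, {"tx": 0, "ty": 0, "tz": 0, "wx": 0, "wy": 0.6, "wz": 0, "grip": 160}, {"tx": 0, "ty": 0, "tz": 0, "wx": 0, "wy": 0, "wz": 0, "grip": 160}, {"tx": 0, "ty": 0, "tz": 0, "wx": 0, "wy": 0, "wz": 0, "grip": 160}, {"tx": 0, "ty": 0, "tz": 0, "wx": 0, "wy": 0, "wz": 0, "grip": 160}])

```text
t: 6.82
eef_pos: [534.7, -101.3, 311.5]
tcp_rot: [-2.643, -0.184, 1.556]
contact_force: [-0.1, 0.1, -3.5]
gripper_width: 0.5
finger_force: 82.0
```

```bash
cat >> h.py <<'E'
def meas(n=8):
    M=[];F=[]
    for i in range(n):
        get_image("top"); s=state(); R=Ro.from_euler('xyz',s['tcp_rot']); M.append(R.inv().apply(s['moment'])); F.append(s['contact_force'])
    print('t',round(s['t'],2),'pos',np.round(s['eef_pos'],1),'rot',np.round(s['tcp_rot'],3),'w',round(s['gripper_width'],3))
    print('M tool',np.round(np.mean(M,0),3),'sd',np.round(np.std(M,0),3),'F',np.round(np.mean(F,0),2))
E
python3 -c "
from h import *
meas()"
```

```text
t 7.22 pos [ 534.8 -101.7  311.6] rot [-2.644 -0.184  1.555] w 0.506
M tool [-0.544 -0.195  0.006] sd [0.026 0.023 0.031] F [-0.1   0.24 -3.41]
```

Call:
drive_tool(commands=[{"tx": 0, "ty": 0, "tz": 0, "wx": 0, "wy": -0.6, "wz": 0, "grip": 160}, {"tx": 0, "ty": 0, "tz": 0, "wx": 0, "wy": -0.6, "wz": 0, "grip": 160}, {"tx": 0, "ty": 0, "tz": 0, "wx": 0, "wy": -0.6, "wz": 0, "grip": 160}, {"tx": 0, "ty": 0, "tz": 0, "wx": 0, "wy": -0.6, "wz": 0, "grip": 160}, {"tx": 0, "ty": 0, "tz": 0, "wx": 0, "wy": 0, "wz": 0, "grip": 160}])

```text
t: 7.85
eef_pos: [534.4, -100.0, 311.5]
tcp_rot: [-2.643, 0.183, 1.756]
contact_force: [0.4, 0.3, -3.4]
gripper_width: 0.506
finger_force: 82.1
```

```bash
python3 -c "
from h import *
meas(4);meas(8)"
```

```text
t 8.05 pos [ 534.9 -102.5  311.5] rot [-2.644  0.184  1.752] w 0.501
M tool [-0.569  0.197  0.001] sd [0.019 0.03  0.02 ] F [-0.21 -0.05 -3.92]
t 8.45 pos [ 534.8 -102.3  311.5] rot [-2.644  0.185  1.753] w 0.502
M tool [-0.54   0.183  0.025] sd [0.017 0.03  0.013] F [ 0.1  -0.05 -3.34]
```

Call:
drive_tool(commands=[{"tx": 0, "ty": 0, "tz": 0, "wx": 0, "wy": 0.6, "wz": 0, "grip": 160}, {"tx": 0, "ty": 0, "tz": 0, "wx": 0, "wy": 0.6, "wz": 0, "grip": 160}, {"tx": 0, "ty": 0, "tz": 0, "wx": 0, "wy": 0.6, "wz": 0, "grip": 160}, {"tx": 0, "ty": 0, "tz": 0, "wx": 0, "wy": 0.6, "wz": 0, "grip": 160}, {"tx": 0, "ty": 0, "tz": 0, "wx": 0, "wy": 0, "wz": 0, "grip": 160}])

```text
t: 9.07
eef_pos: [534.8, -103.9, 310.9]
tcp_rot: [-2.643, -0.183, 1.552]
contact_force: [-0.7, 0.4, -3.5]
gripper_width: 0.506
finger_force: 82.4
```

```bash
python3 -c "
from h import *
meas(4);meas(8)"
```

```text
t 9.28 pos [ 534.8 -101.3  311.7] rot [-2.644 -0.184  1.556] w 0.507
M tool [-0.533 -0.198 -0.002] sd [0.021 0.006 0.022] F [ 0.1   0.61 -3.49]
t 9.68 pos [ 534.8 -101.6  311.6] rot [-2.644 -0.185  1.555] w 0.504
M tool [-0.531 -0.183 -0.029] sd [0.022 0.013 0.023] F [ 0.1   0.09 -3.17]
```

Call:
drive_tool(commands=[{"tx": 0, "ty": 0, "tz": 0, "wx": 0, "wy": -0.6, "wz": 0, "grip": 160}, {"tx": 0, "ty": 0, "tz": 0, "wx": 0, "wy": -0.6, "wz": 0, "grip": 160}, {"tx": 0, "ty": 0, "tz": 0, "wx": 0, "wy": 0, "wz": 0, "grip": 160}])

```text
t: 10.05
eef_pos: [534.7, -100.2, 311.9]
tcp_rot: [-2.653, -0.001, 1.656]
contact_force: [0.3, 0.1, -3.7]
gripper_width: 0.503
finger_force: 82.5
```

```bash
python3 -c "
from h import *
meas(8);need(goal(110,h=68)); need(goal(0,h=68,back=70))"
```

```text
t 10.45 pos [ 534.8 -102.6  311.3] rot [-2.653 -0.     1.652] w 0.502
M tool [-0.522  0.008 -0.009] sd [0.027 0.016 0.032] F [ 0.09 -0.42 -3.39]
t 10.45 pos [ 534.8 -102.6  311.3] goal [ 498.3 -103.3   98.3] w 0.5
 turn units [-0.   -0.01 -0.01] shift now-axes [0.04 1.36 4.1 ] shift goal-axes [0.05 1.36 4.1 ]
t 10.45 pos [ 534.8 -102.6  311.3] goal [ 540.2 -210.2  160.1] w 0.5
 turn units [-0.   -0.01 -0.01] shift now-axes [-2.16  1.36  2.7 ] shift goal-axes [-2.15  1.36  2.7 ]
```

Call:
drive_tool(commands=[{"tx": 0, "ty": 0.28, "tz": 0.53, "wx": 0, "wy": 0, "wz": 0, "grip": 160}, {"tx": 0, "ty": 0.28, "tz": 0.53, "wx": 0, "wy": 0, "wz": 0, "grip": 160}, {"tx": 0, "ty": 0.28, "tz": 0.53, "wx": 0, "wy": 0, "wz": 0, "grip": 160}, {"tx": 0, "ty": 0.28, "tz": 0.53, "wx": 0, "wy": 0, "wz": 0, "grip": 160}, {"tx": 0, "ty": 0.28, "tz": 0.53, "wx": 0, "wy": 0, "wz": 0, "grip": 160}])

```text
t: 11.08
eef_pos: [534.6, -102.4, 160.7]
tcp_rot: [-2.653, -0.0, 1.653]
contact_force: [-0.3, 0.7, -3.8]
gripper_width: 0.505
finger_force: 82.6
```

Call:
drive_tool(commands=[{"tx": 0, "ty": 0, "tz": 0.4, "wx": 0, "wy": 0, "wz": 0, "grip": 160}, {"tx": 0, "ty": 0, "tz": 0.4, "wx": 0, "wy": 0, "wz": 0, "grip": 160}, {"tx": 0, "ty": 0, "tz": 0.3, "wx": 0, "wy": 0, "wz": 0, "grip": 160}, {"tx": 0, "ty": 0, "tz": 0.2, "wx": 0, "wy": 0, "wz": 0, "grip": 160}, {"tx": 0, "ty": 0, "tz": 0.08, "wx": 0, "wy": 0, "wz": 0, "grip": 160}])

```text
t: 11.7
eef_pos: [502.3, -104.7, 101.3]
tcp_rot: [-2.653, -0.0, 1.653]
contact_force: [4.7, 3.7, 13.7]
gripper_width: 0.502
finger_force: 84.5
```

Call:
drive_tool(commands=[{"tx": 0, "ty": 0, "tz": 0, "wx": 0, "wy": 0, "wz": 0, "grip": 160}, {"tx": 0, "ty": 0, "tz": 0, "wx": 0, "wy": 0, "wz": 0, "grip": 160}])

```text
t: 11.95
eef_pos: [502.8, -104.8, 101.2]
tcp_rot: [-2.655, 0.001, 1.654]
contact_force: [1.2, 0.3, -1.1]
gripper_width: 0.503
finger_force: 82.5
```

Call:
drive_tool(commands=[{"tx": 0, "ty": 0, "tz": 0, "wx": 0, "wy": 0, "wz": 0, "grip": 60}, {"tx": 0, "ty": 0, "tz": 0, "wx": 0, "wy": 0, "wz": 0, "grip": 0}, {"tx": 0, "ty": 0, "tz": 0, "wx": 0, "wy": 0, "wz": 0, "grip": 0}, {"tx": 0, "ty": 0, "tz": -0.5, "wx": 0, "wy": 0, "wz": 0, "grip": 0}, {"tx": 0, "ty": 0, "tz": -0.9, "wx": 0, "wy": 0, "wz": 0, "grip": 0}], grip_force=25)

```text
t: 12.58
eef_pos: [533.4, -101.7, 162.1]
tcp_rot: [-2.648, -0.001, 1.653]
contact_force: [-0.3, 0.4, -0.2]
gripper_width: 1.002
finger_force: 0.0
```

Call:
drive_tool(commands=[{"tx": -0.8, "ty": 0.04, "tz": 0, "wx": 0, "wy": 0, "wz": 0, "grip": 0}, {"tx": -0.8, "ty": 0, "tz": 0, "wx": 0, "wy": 0, "wz": 0, "grip": 0}, {"tx": -0.6, "ty": 0, "tz": 0, "wx": 0, "wy": 0, "wz": 0, "grip": 0}, {"tx": 0, "ty": 0, "tz": 0, "wx": 0, "wy": 0, "wz": 0, "grip": 0}])

```text
t: 13.08
eef_pos: [545.7, -213.5, 161.4]
tcp_rot: [-2.653, 0.001, 1.651]
contact_force: [-0.5, -0.3, -0.8]
gripper_width: 1.0
finger_force: 0.0
```

Run:
```python
from h import *
import cv2
need(goal(0,h=68))
a=[cv2.resize(cv2.cvtColor(get_image(n),cv2.COLOR_RGB2BGR)[s],(400,360),interpolation=cv2.INTER_CUBIC) for n,s in (("top",np.s_[140:230,250:350]),("scene",np.s_[160:250,260:360]))]
cv2.imwrite("pics/pre_b.png",np.hstack(a))
```

```text
t 13.07 pos [ 545.7 -213.5  161.4] goal [ 507.4 -212.9   98.3] w 1.0
 turn units [ 0.   -0.   -0.02] shift now-axes [ 0.07 -0.08  1.47] shift goal-axes [ 0.08 -0.08  1.47]
```

View pics/pre_b.png

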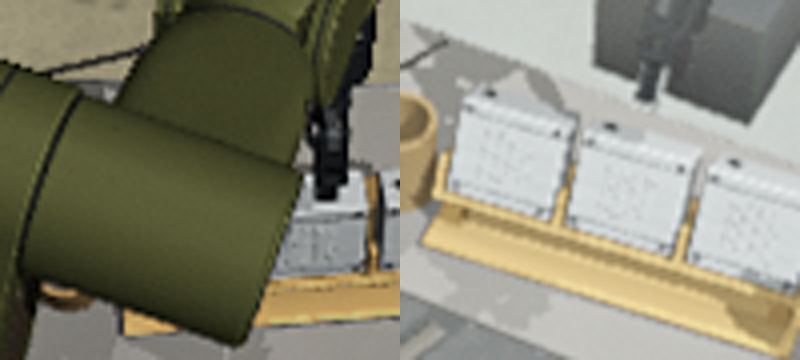

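Driver a is back in its bay and the gripper is above b.

Call:
drive_tool(commands=[{"tx": 0.05, "ty": 0, "tz": 0.5, "wx": 0, "wy": 0, "wz": 0, "grip": 0}, {"tx": 0, "ty": 0, "tz": 0.5, "wx": 0, "wy": 0, "wz": 0, "grip": 0}, {"tx": 0, "ty": 0, "tz": 0.4, "wx": 0, "wy": 0, "wz": 0, "grip": 90}, {"tx": 0, "ty": 0, "tz": 0, "wx": 0, "wy": 0, "wz": 0, "grip": 100}, {"tx": 0, "ty": 0, "tz": 0, "wx": 0, "wy": 0, "wz": 0, "grip": 160}])

```text
t: 13.8
eef_pos: [513.7, -210.9, 100.2]
tcp_rot: [-2.654, -0.0, 1.655]
contact_force: [-0.4, 2.0, -2.8]
gripper_width: 0.514
finger_force: 30.6
```

Call:
drive_tool(commands=[{"tx": 0, "ty": 0, "tz": 0, "wx": 0, "wy": 0, "wz": 0, "grip": 160}, {"tx": 0, "ty": 0, "tz": 0, "wx": 0, "wy": 0, "wz": 0, "grip": 160}, {"tx": 0, "ty": 0, "tz": 0, "wx": 0, "wy": 0, "wz": 0, "grip": 160}])

```text
t: 14.18
eef_pos: [513.3, -211.7, 100.0]
tcp_rot: [-2.654, 0.0, 1.654]
contact_force: [1.1, -0.2, -3.3]
gripper_width: 0.514
finger_force: 30.9
```

Call:
drive_tool(commands=[{"tx": 0, "ty": 0, "tz": 0, "wx": 0, "wy": 0, "wz": 0, "grip": 160}, {"tx": 0, "ty": 0, "tz": 0, "wx": 0, "wy": 0, "wz": 0, "grip": 160}, {"tx": 0, "ty": 0, "tz": -0.3, "wx": 0, "wy": 0, "wz": 0, "grip": 160}, {"tx": 0, "ty": 0, "tz": -0.5, "wx": 0, "wy": 0, "wz": 0, "grip": 160}, {"tx": 0, "ty": 0, "tz": -0.6, "wx": 0, "wy": 0, "wz": 0, "grip": 160}], grip_force=80)

```text
t: 14.8
eef_pos: [545.4, -208.7, 162.4]
tcp_rot: [-2.651, -0.001, 1.654]
contact_force: [-0.1, -0.5, -3.6]
gripper_width: 0.508
finger_force: 81.7
```

Call:
drive_tool(commands=[{"tx": 0, "ty": -0.28, "tz": -0.53, "wx": 0, "wy": 0, "wz": 0, "grip": 160}, {"tx": 0, "ty": -0.28, "tz": -0.53, "wx": 0, "wy": 0, "wz": 0, "grip": 160}, {"tx": 0, "ty": -0.28, "tz": -0.53, "wx": 0, "wy": 0, "wz": 0, "grip": 160}, {"tx": 0, "ty": -0.28, "tz": -0.53, "wx": 0, "wy": 0, "wz": 0, "grip": 160}, {"tx": 0, "ty": -0.28, "tz": -0.53, "wx": 0, "wy": 0, "wz": 0, "grip": 160}])

```text
t: 15.42
eef_pos: [545.7, -208.6, 313.0]
tcp_rot: [-2.652, -0.0, 1.654]
contact_force: [0.1, 0.5, -3.0]
gripper_width: 0.504
finger_force: 81.7
```

Call:
drive_tool(commands=[{"tx": 0, "ty": 0, "tz": 0, "wx": 0, "wy": 0.6, "wz": 0, "grip": 160}, {"tx": 0, "ty": 0, "tz": 0, "wx": 0, "wy": 0.6, "wz": 0, "grip": 160}, {"tx": 0, "ty": 0, "tz": 0, "wx": 0, "wy": 0, "wz": 0, "grip": 160}, {"tx": 0, "ty": 0, "tz": 0, "wx": 0, "wy": 0, "wz": 0, "grip": 160}, {"tx": 0, "ty": 0, "tz": 0, "wx": 0, "wy": 0, "wz": 0, "grip": 160}])

```text
t: 16.05
eef_pos: [546.0, -208.1, 311.8]
tcp_rot: [-2.644, -0.184, 1.556]
contact_force: [-0.3, 0.5, -3.9]
gripper_width: 0.506
finger_force: 81.9
```

```bash
python3 -c "
from h import *
meas(4);meas(8)"
```

```text
t 16.25 pos [ 546.  -208.2  311.7] rot [-2.644 -0.184  1.556] w 0.503
M tool [-0.509 -0.174  0.033] sd [0.024 0.026 0.029] F [-0.31  0.08 -2.85]
t 16.65 pos [ 545.9 -208.9  311.4] rot [-2.644 -0.185  1.554] w 0.503
M tool [-0.525 -0.192 -0.004] sd [0.025 0.021 0.031] F [-0.03  0.02 -3.01]
```

Call:
drive_tool(commands=[{"tx": 0, "ty": 0, "tz": 0, "wx": 0, "wy": -0.6, "wz": 0, "grip": 160}, {"tx": 0, "ty": 0, "tz": 0, "wx": 0, "wy": -0.6, "wz": 0, "grip": 160}, {"tx": 0, "ty": 0, "tz": 0, "wx": 0, "wy": -0.6, "wz": 0, "grip": 160}, {"tx": 0, "ty": 0, "tz": 0, "wx": 0, "wy": -0.6, "wz": 0, "grip": 160}, {"tx": 0, "ty": 0, "tz": 0, "wx": 0, "wy": 0, "wz": 0, "grip": 160}])

```text
t: 17.27
eef_pos: [545.6, -206.9, 311.5]
tcp_rot: [-2.643, 0.183, 1.756]
contact_force: [0.5, -0.2, -2.6]
gripper_width: 0.505
finger_force: 81.9
```

```bash
python3 -c "
from h import *
meas(6);meas(8)"
```

```text
t 17.57 pos [ 546.  -209.8  311.3] rot [-2.644  0.184  1.751] w 0.506
M tool [-0.521  0.188  0.002] sd [0.028 0.037 0.034] F [-0.09 -0.23 -3.54]
t 17.98 pos [ 545.9 -209.   311.4] rot [-2.644  0.185  1.753] w 0.504
M tool [-0.494  0.17   0.   ] sd [0.017 0.024 0.029] F [-0.16 -0.09 -3.6 ]
```

Driver b gives the same readings as a, so it looks sound. I'll rock it once more and reseat it.

Call:
drive_tool(commands=[{"tx": 0, "ty": 0, "tz": 0, "wx": 0, "wy": 0.6, "wz": 0, "grip": 160}, {"tx": 0, "ty": 0, "tz": 0, "wx": 0, "wy": 0.6, "wz": 0, "grip": 160}, {"tx": 0, "ty": 0, "tz": 0, "wx": 0, "wy": 0.6, "wz": 0, "grip": 160}, {"tx": 0, "ty": 0, "tz": 0, "wx": 0, "wy": 0.6, "wz": 0, "grip": 160}, {"tx": 0, "ty": 0, "tz": 0, "wx": 0, "wy": 0, "wz": 0, "grip": 160}])

```text
t: 18.6
eef_pos: [545.8, -210.9, 310.6]
tcp_rot: [-2.643, -0.183, 1.552]
contact_force: [0.1, -0.0, -4.1]
gripper_width: 0.509
finger_force: 81.9
```

```bash
python3 -c "
from h import *
meas(6);meas(6)"
```

```text
t 18.9 pos [ 546.1 -207.9  311.9] rot [-2.644 -0.184  1.556] w 0.505
M tool [-0.497 -0.205  0.015] sd [0.022 0.043 0.038] F [ 0.33  0.07 -3.07]
t 19.2 pos [ 546.  -208.6  311.6] rot [-2.644 -0.184  1.555] w 0.503
M tool [-0.51  -0.192 -0.007] sd [0.027 0.025 0.026] F [ 0.17  0.16 -3.23]
```

Call:
drive_tool(commands=[{"tx": 0, "ty": 0, "tz": 0, "wx": 0, "wy": -0.6, "wz": 0, "grip": 160}, {"tx": 0, "ty": 0, "tz": 0, "wx": 0, "wy": -0.6, "wz": 0, "grip": 160}, {"tx": 0, "ty": 0, "tz": 0, "wx": 0, "wy": 0, "wz": 0, "grip": 160}])

```text
t: 19.58
eef_pos: [546.0, -207.1, 312.0]
tcp_rot: [-2.653, -0.001, 1.656]
contact_force: [0.3, -0.1, -3.0]
gripper_width: 0.501
finger_force: 82.0
```

```bash
python3 -c "
from h import *
meas(8)"
```

```text
t 19.98 pos [ 545.9 -209.6  311.2] rot [-2.653 -0.     1.652] w 0.502
M tool [-0.514 -0.033 -0.002] sd [0.024 0.031 0.027] F [ 0.37 -0.4  -3.19]
```

Call:
drive_tool(commands=[{"tx": 0, "ty": 0.28, "tz": 0.53, "wx": 0, "wy": 0, "wz": 0, "grip": 160}, {"tx": 0, "ty": 0.28, "tz": 0.53, "wx": 0, "wy": 0, "wz": 0, "grip": 160}, {"tx": 0, "ty": 0.28, "tz": 0.53, "wx": 0, "wy": 0, "wz": 0, "grip": 160}, {"tx": 0, "ty": 0.28, "tz": 0.53, "wx": 0, "wy": 0, "wz": 0, "grip": 160}, {"tx": 0, "ty": 0.28, "tz": 0.53, "wx": 0, "wy": 0, "wz": 0, "grip": 160}])

```text
t: 20.6
eef_pos: [545.6, -209.4, 160.6]
tcp_rot: [-2.653, -0.0, 1.653]
contact_force: [0.4, 0.4, -3.2]
gripper_width: 0.503
finger_force: 82.1
```

Call:
drive_tool(commands=[{"tx": 0, "ty": 0, "tz": 0.4, "wx": 0, "wy": 0, "wz": 0, "grip": 160}, {"tx": 0, "ty": 0, "tz": 0.4, "wx": 0, "wy": 0, "wz": 0, "grip": 160}, {"tx": 0, "ty": 0, "tz": 0.3, "wx": 0, "wy": 0, "wz": 0, "grip": 160}, {"tx": 0, "ty": 0, "tz": 0.2, "wx": 0, "wy": 0, "wz": 0, "grip": 160}, {"tx": 0, "ty": 0, "tz": 0.06, "wx": 0, "wy": 0, "wz": 0, "grip": 160}])

```text
t: 21.22
eef_pos: [513.4, -211.7, 101.3]
tcp_rot: [-2.652, -0.0, 1.653]
contact_force: [-0.3, -0.5, -3.5]
gripper_width: 0.503
finger_force: 81.8
```

Call:
drive_tool(commands=[{"tx": 0, "ty": 0, "tz": 0, "wx": 0, "wy": 0, "wz": 0, "grip": 160}, {"tx": 0, "ty": 0, "tz": 0, "wx": 0, "wy": 0, "wz": 0, "grip": 160}])

```text
t: 21.48
eef_pos: [514.4, -211.7, 102.1]
tcp_rot: [-2.654, 0.001, 1.654]
contact_force: [0.3, 0.0, -3.5]
gripper_width: 0.502
finger_force: 81.8
```

Call:
drive_tool(commands=[{"tx": 0, "ty": 0, "tz": 0.05, "wx": 0, "wy": 0, "wz": 0, "grip": 160}, {"tx": 0, "ty": 0, "tz": 0, "wx": 0, "wy": 0, "wz": 0, "grip": 160}])

```text
t: 21.72
eef_pos: [513.4, -211.8, 100.1]
tcp_rot: [-2.655, 0.001, 1.654]
contact_force: [2.6, 0.4, 2.1]
gripper_width: 0.506
finger_force: 82.5
```

Call:
drive_tool(commands=[{"tx": 0, "ty": 0, "tz": 0, "wx": 0, "wy": 0, "wz": 0, "grip": 60}, {"tx": 0, "ty": 0, "tz": 0, "wx": 0, "wy": 0, "wz": 0, "grip": 0}, {"tx": 0, "ty": 0, "tz": 0, "wx": 0, "wy": 0, "wz": 0, "grip": 0}, {"tx": 0, "ty": 0, "tz": -0.5, "wx": 0, "wy": 0, "wz": 0, "grip": 0}, {"tx": 0, "ty": 0, "tz": -0.9, "wx": 0, "wy": 0, "wz": 0, "grip": 0}], grip_force=25)

```text
t: 22.35
eef_pos: [543.7, -208.6, 160.5]
tcp_rot: [-2.648, -0.002, 1.653]
contact_force: [-0.0, -0.7, 0.2]
gripper_width: 1.003
finger_force: 0.0
```

Call:
drive_tool(commands=[{"tx": -0.8, "ty": 0.02, "tz": 0, "wx": 0, "wy": 0, "wz": 0, "grip": 0}, {"tx": -0.8, "ty": 0, "tz": 0, "wx": 0, "wy": 0, "wz": 0, "grip": 0}, {"tx": -0.6, "ty": 0, "tz": 0, "wx": 0, "wy": 0, "wz": 0, "grip": 0}, {"tx": 0, "ty": 0, "tz": 0, "wx": 0, "wy": 0, "wz": 0, "grip": 0}])

```text
t: 22.85
eef_pos: [554.9, -320.7, 160.3]
tcp_rot: [-2.653, 0.001, 1.651]
contact_force: [0.3, 0.9, -0.5]
gripper_width: 1.0
finger_force: 0.0
```

Run:
```python
from h import *
need(goal(-110,h=68))
```

```text
t 22.85 pos [ 554.9 -320.7  160.3] goal [ 516.5 -322.5   98.3] w 1.0
 turn units [-0.   -0.   -0.02] shift now-axes [ 0.03 -0.1   1.45] shift goal-axes [ 0.03 -0.1   1.45]
```

Call:
drive_tool(commands=[{"tx": 0, "ty": 0, "tz": 0.5, "wx": 0, "wy": 0, "wz": 0, "grip": 0}, {"tx": 0, "ty": 0, "tz": 0.5, "wx": 0, "wy": 0, "wz": 0, "grip": 0}, {"tx": 0, "ty": 0, "tz": 0.38, "wx": 0, "wy": 0, "wz": 0, "grip": 90}, {"tx": 0, "ty": 0, "tz": 0, "wx": 0, "wy": 0, "wz": 0, "grip": 100}, {"tx": 0, "ty": 0, "tz": 0, "wx": 0, "wy": 0, "wz": 0, "grip": 160}])

```text
t: 23.48
eef_pos: [523.8, -320.5, 100.1]
tcp_rot: [-2.654, -0.0, 1.654]
contact_force: [-0.2, 1.0, -3.6]
gripper_width: 0.508
finger_force: 30.3
```

Call:
drive_tool(commands=[{"tx": 0, "ty": 0, "tz": 0, "wx": 0, "wy": 0, "wz": 0, "grip": 160}, {"tx": 0, "ty": 0, "tz": 0, "wx": 0, "wy": 0, "wz": 0, "grip": 160}, {"tx": 0, "ty": 0, "tz": 0, "wx": 0, "wy": 0, "wz": 0, "grip": 160}])

```text
t: 23.85
eef_pos: [523.4, -321.2, 99.8]
tcp_rot: [-2.654, 0.0, 1.654]
contact_force: [0.5, 0.1, -3.0]
gripper_width: 0.509
finger_force: 30.4
```

Call:
drive_tool(commands=[{"tx": 0, "ty": 0, "tz": 0, "wx": 0, "wy": 0, "wz": 0, "grip": 160}, {"tx": 0, "ty": 0, "tz": 0, "wx": 0, "wy": 0, "wz": 0, "grip": 160}, {"tx": 0, "ty": 0, "tz": -0.3, "wx": 0, "wy": 0, "wz": 0, "grip": 160}, {"tx": 0, "ty": 0, "tz": -0.5, "wx": 0, "wy": 0, "wz": 0, "grip": 160}, {"tx": 0, "ty": 0, "tz": -0.6, "wx": 0, "wy": 0, "wz": 0, "grip": 160}], grip_force=80)

```text
t: 24.48
eef_pos: [555.9, -318.3, 162.5]
tcp_rot: [-2.652, -0.001, 1.654]
contact_force: [0.8, -0.0, -4.4]
gripper_width: 0.508
finger_force: 81.7
```

Call:
drive_tool(commands=[{"tx": 0, "ty": -0.28, "tz": -0.53, "wx": 0, "wy": 0, "wz": 0, "grip": 160}, {"tx": 0, "ty": -0.28, "tz": -0.53, "wx": 0, "wy": 0, "wz": 0, "grip": 160}, {"tx": 0, "ty": -0.28, "tz": -0.53, "wx": 0, "wy": 0, "wz": 0, "grip": 160}, {"tx": 0, "ty": -0.28, "tz": -0.53, "wx": 0, "wy": 0, "wz": 0, "grip": 160}, {"tx": 0, "ty": -0.28, "tz": -0.53, "wx": 0, "wy": 0, "wz": 0, "grip": 160}])

```text
t: 25.1
eef_pos: [556.2, -318.1, 313.2]
tcp_rot: [-2.653, -0.0, 1.654]
contact_force: [0.4, 0.0, -4.6]
gripper_width: 0.505
finger_force: 81.8
```

Call:
drive_tool(commands=[{"tx": 0, "ty": 0, "tz": 0, "wx": 0, "wy": 0.6, "wz": 0, "grip": 160}, {"tx": 0, "ty": 0, "tz": 0, "wx": 0, "wy": 0.6, "wz": 0, "grip": 160}, {"tx": 0, "ty": 0, "tz": 0, "wx": 0, "wy": 0, "wz": 0, "grip": 160}, {"tx": 0, "ty": 0, "tz": 0, "wx": 0, "wy": 0, "wz": 0, "grip": 160}, {"tx": 0, "ty": 0, "tz": 0, "wx": 0, "wy": 0, "wz": 0, "grip": 160}])

```text
t: 25.72
eef_pos: [556.3, -317.5, 311.9]
tcp_rot: [-2.644, -0.184, 1.556]
contact_force: [-0.7, 0.3, -3.8]
gripper_width: 0.506
finger_force: 82.0
```

```bash
python3 -c "
from h import *
meas(4);meas(8)"
```

```text
t 25.93 pos [ 556.3 -317.8  311.7] rot [-2.644 -0.184  1.555] w 0.5
M tool [-0.516 -0.229  0.004] sd [0.02  0.021 0.036] F [-0.04  0.28 -3.44]
t 26.32 pos [ 556.2 -318.5  311.4] rot [-2.644 -0.185  1.554] w 0.505
M tool [-0.494 -0.203 -0.015] sd [0.022 0.032 0.032] F [ 0.1   0.12 -3.21]
```

Call:
drive_tool(commands=[{"tx": 0, "ty": 0, "tz": 0, "wx": 0, "wy": -0.6, "wz": 0, "grip": 160}, {"tx": 0, "ty": 0, "tz": 0, "wx": 0, "wy": -0.6, "wz": 0, "grip": 160}, {"tx": 0, "ty": 0, "tz": 0, "wx": 0, "wy": -0.6, "wz": 0, "grip": 160}, {"tx": 0, "ty": 0, "tz": 0, "wx": 0, "wy": -0.6, "wz": 0, "grip": 160}, {"tx": 0, "ty": 0, "tz": 0, "wx": 0, "wy": 0, "wz": 0, "grip": 160}])

```text
t: 26.95
eef_pos: [556.0, -316.2, 311.6]
tcp_rot: [-2.643, 0.183, 1.755]
contact_force: [-1.1, -0.9, -3.6]
gripper_width: 0.506
finger_force: 82.1
```

```bash
python3 -c "
from h import *
meas(6);meas(8)"
```

```text
t 27.25 pos [ 556.2 -319.4  311.2] rot [-2.644  0.184  1.751] w 0.505
M tool [-0.532  0.213  0.037] sd [0.025 0.066 0.018] F [-0.09  0.31 -3.57]
t 27.65 pos [ 556.1 -318.5  311.4] rot [-2.644  0.184  1.753] w 0.503
M tool [-0.522  0.208  0.008] sd [0.026 0.097 0.025] F [ 0.08  0.21 -3.44]
```

```bash
cat >> h.py <<'E'
def ser(n):
    M=[]
    for i in range(n):
        get_image("top"); s=state(); M.append(Ro.from_euler('xyz',s['tcp_rot']).inv().apply(s['moment'])[1])
    print('t',round(s['t'],2),'mean',np.mean(M).round(3),np.round(M,2))
E
python3 -c "
from h import *
ser(8)"
```

```text
t 28.05 mean 0.189 [0.16 0.15 0.15 0.21 0.28 0.26 0.22 0.1 ]
```

Call:
drive_tool(commands=[{"tx": 0, "ty": 0, "tz": 0, "wx": 0, "wy": 0.6, "wz": 0, "grip": 160}, {"tx": 0, "ty": 0, "tz": 0, "wx": 0, "wy": 0.6, "wz": 0, "grip": 160}, {"tx": 0, "ty": 0, "tz": 0, "wx": 0, "wy": 0.4, "wz": 0, "grip": 160}])

```text
t: 28.42
eef_pos: [556.4, -319.1, 311.5]
tcp_rot: [-2.652, -0.063, 1.62]
contact_force: [-0.1, 0.1, -3.8]
gripper_width: 0.505
finger_force: 82.2
```

```bash
python3 -c "
from h import *
ser(24)"
```

```text
t 29.62 mean -0.073 [-0.15 -0.09 -0.07 -0.03 -0.08 -0.14 -0.08 -0.11 -0.1  -0.12 -0.07 -0.07
 -0.05 -0.03 -0.08 -0.05 -0.09 -0.06 -0.06 -0.12 -0.08  0.01 -0.05  0.01]
```

Call:
drive_tool(commands=[{"tx": 0, "ty": 0, "tz": 0, "wx": 0, "wy": -0.4, "wz": 0, "grip": 160}, {"tx": 0, "ty": 0, "tz": 0, "wx": 0, "wy": -0.4, "wz": 0, "grip": 160}])

```text
t: 29.88
eef_pos: [556.2, -318.8, 311.3]
tcp_rot: [-2.652, 0.063, 1.687]
contact_force: [-0.2, -0.1, -3.9]
gripper_width: 0.502
finger_force: 82.2
```

```bash
python3 -c "
from h import *
ser(24)"
```

```text
t 31.07 mean 0.06 [0.21 0.08 0.01 0.   0.07 0.06 0.02 0.01 0.02 0.05 0.06 0.03 0.06 0.09
 0.08 0.11 0.06 0.04 0.09 0.07 0.06 0.03 0.08 0.06]
```

```bash
cat > q.py <<'E'
from h import *
s=state(); print('t',round(s['t'],2),'rot',np.round(s['tcp_rot'],3),'tau',np.round(s['joint_torque'],3),'qd',np.abs(s['qd']).max().round(4),'M',np.round(Ro.from_euler('xyz',s['tcp_rot']).inv().apply(s['moment']),3))
E
python3 q.py
```

```text
t 31.07 rot [-2.652  0.062  1.687] tau [-7.0000e-03 -6.4847e+01 -2.6428e+01 -2.1310e+00  2.6340e+00 -2.0000e-03] qd 0.0016 M [-0.505  0.06  -0.033]
```

Call:
drive_tool(commands=[{"tx": 0, "ty": 0, "tz": 0, "wx": 0, "wy": -0.4, "wz": 0, "grip": 160}, {"tx": 0, "ty": 0, "tz": 0, "wx": 0, "wy": -0.4, "wz": 0, "grip": 160}, {"tx": 0, "ty": 0, "tz": 0, "wx": 0, "wy": 0, "wz": 0, "grip": 160}, {"tx": 0, "ty": 0, "tz": 0, "wx": 0, "wy": 0, "wz": 0, "grip": 160}, {"tx": 0, "ty": 0, "tz": 0, "wx": 0, "wy": 0, "wz": 0, "grip": 160}])

```text
t: 31.7
eef_pos: [556.2, -318.9, 311.4]
tcp_rot: [-2.644, 0.184, 1.752]
contact_force: [0.2, 0.4, -3.0]
gripper_width: 0.504
finger_force: 82.3
```

```bash
python3 q.py
```

```text
t 31.7 rot [-2.644  0.184  1.752] tau [ 2.6800e-01 -6.3105e+01 -2.6446e+01 -2.8330e+00  2.2420e+00 -4.0000e-03] qd 0.0023 M [-0.488  0.248  0.018]
```

Call:
drive_tool(commands=[{"tx": 0, "ty": 0, "tz": 0, "wx": 0, "wy": 0, "wz": 0, "grip": 160}])

```text
t: 31.82
eef_pos: [556.2, -318.9, 311.3]
tcp_rot: [-2.644, 0.184, 1.752]
contact_force: [0.1, -0.4, -4.0]
gripper_width: 0.505
finger_force: 82.3
```

```bash
python3 q.py
```

```text
t 31.82 rot [-2.644  0.184  1.752] tau [ 8.4000e-02 -6.3037e+01 -2.6491e+01 -2.8490e+00  2.2310e+00 -3.0000e-03] qd 0.0041 M [-0.523  0.218  0.024]
```

Call:
drive_tool(commands=[{"tx": 0, "ty": 0, "tz": 0, "wx": 0, "wy": 0, "wz": 0, "grip": 160}])

```text
t: 31.95
eef_pos: [556.1, -318.7, 311.3]
tcp_rot: [-2.644, 0.184, 1.753]
contact_force: [-0.8, -0.2, -4.6]
gripper_width: 0.506
finger_force: 82.3
```

```bash
python3 q.py
```

```text
t 31.95 rot [-2.644  0.184  1.753] tau [-1.4000e-02 -6.2966e+01 -2.6489e+01 -2.8580e+00  2.2270e+00 -2.0000e-03] qd 0.0023 M [-0.459  0.236  0.039]
```

Call:
drive_tool(commands=[{"tx": 0, "ty": 0, "tz": 0, "wx": 0, "wy": 0.4, "wz": 0, "grip": 160}, {"tx": 0, "ty": 0, "tz": 0, "wx": 0, "wy": 0.4, "wz": 0, "grip": 160}, {"tx": 0, "ty": 0, "tz": 0, "wx": 0, "wy": 0.4, "wz": 0, "grip": 160}, {"tx": 0, "ty": 0, "tz": 0, "wx": 0, "wy": 0, "wz": 0, "grip": 160}])

```text
t: 32.45
eef_pos: [556.1, -320.0, 310.9]
tcp_rot: [-2.653, 0.001, 1.652]
contact_force: [-0.1, -0.7, -3.5]
gripper_width: 0.502
finger_force: 82.2
```

```bash
python3 q.py
```

```text
t 32.45 rot [-2.653e+00  1.000e-03  1.652e+00] tau [-4.3100e-01 -6.5955e+01 -2.6657e+01 -1.6560e+00  3.0150e+00 -3.4000e-02] qd 0.024 M [-0.48   0.017 -0.011]
```

Call:
drive_tool(commands=[{"tx": 0, "ty": 0, "tz": 0, "wx": 0, "wy": 0, "wz": 0, "grip": 160}])

```text
t: 32.58
eef_pos: [556.1, -318.4, 311.3]
tcp_rot: [-2.653, 0.001, 1.654]
contact_force: [-0.2, -0.8, -4.0]
gripper_width: 0.504
finger_force: 82.2
```

```bash
python3 q.py
```

```text
t 32.58 rot [-2.653e+00  1.000e-03  1.654e+00] tau [-6.2200e-01 -6.5509e+01 -2.6451e+01 -1.8160e+00  2.8350e+00 -2.0000e-03] qd 0.0101 M [-0.525 -0.022  0.008]
```

Call:
drive_tool(commands=[{"tx": 0, "ty": 0, "tz": 0, "wx": 0, "wy": 0, "wz": 0, "grip": 160}])

```text
t: 32.7
eef_pos: [556.2, -317.8, 311.6]
tcp_rot: [-2.653, 0.001, 1.655]
contact_force: [-0.1, 0.8, -2.1]
gripper_width: 0.503
finger_force: 82.2
```

```bash
python3 q.py
```

```text
t 32.7 rot [-2.653e+00  1.000e-03  1.655e+00] tau [-3.3200e-01 -6.5554e+01 -2.6346e+01 -1.7970e+00  2.8450e+00 -1.0000e-03] qd 0.0029 M [-0.519 -0.073  0.001]
```

Call:
drive_tool(commands=[{"tx": 0, "ty": 0, "tz": 0, "wx": 0, "wy": 0, "wz": 0, "grip": 160}, {"tx": 0, "ty": 0, "tz": 0, "wx": 0, "wy": 0, "wz": 0, "grip": 160}, {"tx": 0, "ty": 0, "tz": 0, "wx": 0, "wy": 0, "wz": 0, "grip": 160}])

```text
t: 33.08
eef_pos: [556.2, -318.2, 311.5]
tcp_rot: [-2.653, 0.0, 1.654]
contact_force: [0.4, -1.0, -3.9]
gripper_width: 0.506
finger_force: 82.2
```

```bash
python3 q.py
```

```text
t 33.08 rot [-2.653  0.     1.654] tau [ 5.6000e-02 -6.5841e+01 -2.6344e+01 -1.7660e+00  2.8690e+00 -2.0000e-03] qd 0.0034 M [-0.54  -0.035  0.026]
```

Call:
drive_tool(commands=[{"tx": 0, "ty": 0, "tz": 0, "wx": 0, "wy": 0.4, "wz": 0, "grip": 160}, {"tx": 0, "ty": 0, "tz": 0, "wx": 0, "wy": 0.4, "wz": 0, "grip": 160}, {"tx": 0, "ty": 0, "tz": 0, "wx": 0, "wy": 0.4, "wz": 0, "grip": 160}, {"tx": 0, "ty": 0, "tz": 0, "wx": 0, "wy": 0, "wz": 0, "grip": 160}, {"tx": 0, "ty": 0, "tz": 0, "wx": 0, "wy": 0, "wz": 0, "grip": 160}])

```text
t: 33.7
eef_pos: [556.2, -318.4, 311.4]
tcp_rot: [-2.644, -0.184, 1.555]
contact_force: [0.7, 0.0, -3.6]
gripper_width: 0.506
finger_force: 82.2
```

Call:
drive_tool(commands=[{"tx": 0, "ty": 0, "tz": 0, "wx": 0, "wy": 0, "wz": 0, "grip": 160}, {"tx": 0, "ty": 0, "tz": 0, "wx": 0, "wy": 0, "wz": 0, "grip": 160}, {"tx": 0, "ty": 0, "tz": 0, "wx": 0, "wy": 0, "wz": 0, "grip": 160}, {"tx": 0, "ty": 0, "tz": 0, "wx": 0, "wy": 0, "wz": 0, "grip": 160}])

```text
t: 34.2
eef_pos: [556.2, -318.2, 311.5]
tcp_rot: [-2.644, -0.184, 1.555]
contact_force: [-0.2, -0.6, -2.5]
gripper_width: 0.502
finger_force: 82.2
```

```bash
python3 q.py
```

```text
t 34.2 rot [-2.644 -0.184  1.555] tau [ 6.5000e-02 -6.8697e+01 -2.5921e+01 -6.9900e-01  3.6280e+00 -2.0000e-03] qd 0.0028 M [-0.537 -0.254  0.054]
```

Call:
drive_tool(commands=[{"tx": 0, "ty": 0, "tz": 0, "wx": 0, "wy": -0.4, "wz": 0, "grip": 160}, {"tx": 0, "ty": 0, "tz": 0, "wx": 0, "wy": -0.4, "wz": 0, "grip": 160}, {"tx": 0, "ty": 0, "tz": 0, "wx": 0, "wy": -0.4, "wz": 0, "grip": 160}, {"tx": 0, "ty": 0, "tz": 0, "wx": 0, "wy": 0, "wz": 0, "grip": 160}, {"tx": 0, "ty": 0, "tz": 0, "wx": 0, "wy": 0, "wz": 0, "grip": 160}])

```text
t: 34.83
eef_pos: [556.2, -318.4, 311.5]
tcp_rot: [-2.653, -0.001, 1.653]
contact_force: [0.3, -0.3, -4.0]
gripper_width: 0.503
finger_force: 82.3
```

```bash
python3 q.py
```

```text
t 34.83 rot [-2.653e+00 -1.000e-03  1.653e+00] tau [ 6.1800e-01 -6.6240e+01 -2.6299e+01 -1.7210e+00  2.9060e+00 -2.0000e-03] qd 0.0125 M [-0.492 -0.07  -0.014]
```

Call:
drive_tool(commands=[{"tx": 0, "ty": 0, "tz": 0, "wx": 0, "wy": 0, "wz": 0, "grip": 160}, {"tx": 0, "ty": 0, "tz": 0, "wx": 0, "wy": 0, "wz": 0, "grip": 160}])

```text
t: 35.08
eef_pos: [556.1, -319.0, 311.1]
tcp_rot: [-2.653, -0.0, 1.653]
contact_force: [-0.4, -0.6, -3.4]
gripper_width: 0.503
finger_force: 82.3
```

```bash
python3 q.py
```

```text
t 35.08 rot [-2.653 -0.     1.653] tau [ 9.8000e-02 -6.5950e+01 -2.6366e+01 -1.7560e+00  2.8800e+00 -2.0000e-03] qd 0.0021 M [-0.545 -0.022  0.034]
```

Call:
drive_tool(commands=[{"tx": 0, "ty": 0, "tz": 0, "wx": 0, "wy": 0, "wz": 0, "grip": 160}, {"tx": 0, "ty": 0, "tz": 0, "wx": 0, "wy": 0, "wz": 0, "grip": 160}])

```text
t: 35.33
eef_pos: [556.1, -318.6, 311.3]
tcp_rot: [-2.653, -0.0, 1.653]
contact_force: [0.1, 0.1, -3.9]
gripper_width: 0.507
finger_force: 82.3
```

```bash
python3 q.py
```

```text
t 35.33 rot [-2.653 -0.     1.653] tau [-6.1000e-02 -6.5782e+01 -2.6347e+01 -1.7680e+00  2.8680e+00 -2.0000e-03] qd 0.004 M [-0.515  0.015  0.007]
```

Call:
drive_tool(commands=[{"tx": 0, "ty": 0, "tz": 0, "wx": 0, "wy": -0.4, "wz": 0, "grip": 160}, {"tx": 0, "ty": 0, "tz": 0, "wx": 0, "wy": -0.4, "wz": 0, "grip": 160}, {"tx": 0, "ty": 0, "tz": 0, "wx": 0, "wy": -0.4, "wz": 0, "grip": 160}, {"tx": 0, "ty": 0, "tz": 0, "wx": 0, "wy": 0, "wz": 0, "grip": 160}, {"tx": 0, "ty": 0, "tz": 0, "wx": 0, "wy": 0, "wz": 0, "grip": 160}])

```text
t: 35.95
eef_pos: [556.3, -318.4, 311.5]
tcp_rot: [-2.644, 0.184, 1.753]
contact_force: [-0.5, -0.2, -3.8]
gripper_width: 0.508
finger_force: 82.3
```

Call:
drive_tool(commands=[{"tx": 0, "ty": 0, "tz": 0, "wx": 0, "wy": 0, "wz": 0, "grip": 160}, {"tx": 0, "ty": 0, "tz": 0, "wx": 0, "wy": 0, "wz": 0, "grip": 160}, {"tx": 0, "ty": 0, "tz": 0, "wx": 0, "wy": 0, "wz": 0, "grip": 160}, {"tx": 0, "ty": 0, "tz": 0, "wx": 0, "wy": 0, "wz": 0, "grip": 160}, {"tx": 0, "ty": 0, "tz": 0, "wx": 0, "wy": 0, "wz": 0, "grip": 160}])

```text
t: 36.58
eef_pos: [556.2, -318.4, 311.4]
tcp_rot: [-2.644, 0.185, 1.753]
contact_force: [-0.1, 0.5, -4.4]
gripper_width: 0.503
finger_force: 82.3
```

```bash
python3 -c "
from h import *
ser(10)"; python3 q.py
```

```text
t 37.08 mean 0.189 [0.15 0.21 0.13 0.21 0.2  0.24 0.11 0.2  0.24 0.19]
t 37.08 rot [-2.644  0.185  1.753] tau [ 3.0000e-03 -6.2938e+01 -2.6469e+01 -2.8590e+00  2.2250e+00 -2.0000e-03] qd 0.002 M [-0.589  0.19   0.021]
```

Call:
drive_tool(commands=[{"tx": 0, "ty": 0, "tz": 0, "wx": 0, "wy": 0.8, "wz": 0, "grip": 160}, {"tx": 0, "ty": 0, "tz": 0, "wx": 0, "wy": 0.8, "wz": 0, "grip": 160}, {"tx": 0, "ty": 0, "tz": 0, "wx": 0, "wy": 0.8, "wz": 0, "grip": 160}, {"tx": 0, "ty": 0, "tz": 0, "wx": 0, "wy": 0, "wz": 0, "grip": 160}, {"tx": 0, "ty": 0, "tz": 0, "wx": 0, "wy": 0, "wz": 0, "grip": 160}])

```text
t: 37.7
eef_pos: [556.2, -318.4, 311.2]
tcp_rot: [-2.644, -0.183, 1.555]
contact_force: [0.6, 1.0, -3.6]
gripper_width: 0.508
finger_force: 82.2
```

Call:
drive_tool(commands=[{"tx": 0, "ty": 0, "tz": 0, "wx": 0, "wy": 0, "wz": 0, "grip": 160}, {"tx": 0, "ty": 0, "tz": 0, "wx": 0, "wy": 0, "wz": 0, "grip": 160}, {"tx": 0, "ty": 0, "tz": 0, "wx": 0, "wy": 0, "wz": 0, "grip": 160}, {"tx": 0, "ty": 0, "tz": 0, "wx": 0, "wy": 0, "wz": 0, "grip": 160}, {"tx": 0, "ty": 0, "tz": 0, "wx": 0, "wy": 0, "wz": 0, "grip": 160}])

```text
t: 38.33
eef_pos: [556.2, -318.4, 311.4]
tcp_rot: [-2.644, -0.184, 1.554]
contact_force: [0.0, 0.1, -4.2]
gripper_width: 0.504
finger_force: 82.2
```

```bash
python3 -c "
from h import *
ser(9)"; python3 q.py
```

```text
t 38.77 mean -0.225 [-0.25 -0.23 -0.21 -0.2  -0.23 -0.27 -0.21 -0.22 -0.21]
t 38.77 rot [-2.644 -0.185  1.554] tau [-2.0000e-03 -6.8652e+01 -2.5915e+01 -7.0200e-01  3.6270e+00 -2.0000e-03] qd 0.0019 M [-0.54  -0.206 -0.03 ]
```

Call:
drive_tool(commands=[{"tx": 0, "ty": 0, "tz": 0, "wx": 0, "wy": -0.8, "wz": 0, "grip": 160}, {"tx": 0, "ty": 0, "tz": 0, "wx": 0, "wy": -0.8, "wz": 0, "grip": 160}, {"tx": 0, "ty": 0, "tz": 0, "wx": 0, "wy": 0, "wz": 0, "grip": 160}])

```text
t: 39.15
eef_pos: [556.3, -315.8, 312.3]
tcp_rot: [-2.652, 0.06, 1.689]
contact_force: [-0.0, 0.2, -3.5]
gripper_width: 0.505
finger_force: 82.5
```

```bash
python3 q.py
```

```text
t 39.15 rot [-2.652  0.06   1.689] tau [ 7.2800e-01 -6.4765e+01 -2.5987e+01 -2.3680e+00  2.3410e+00  4.5000e-02] qd 0.0411 M [-0.54   0.089 -0.021]
```

Call:
drive_tool(commands=[{"tx": 0, "ty": 0, "tz": 0, "wx": 0, "wy": 0, "wz": 0, "grip": 160}])

```text
t: 39.28
eef_pos: [556.2, -318.4, 311.5]
tcp_rot: [-2.652, 0.06, 1.686]
contact_force: [-0.4, -0.5, -3.1]
gripper_width: 0.507
finger_force: 82.5
```

```bash
python3 q.py
```

```text
t 39.27 rot [-2.652  0.06   1.686] tau [ 1.0810e+00 -6.5519e+01 -2.6283e+01 -2.0470e+00  2.6980e+00 -2.0000e-03] qd 0.0186 M [-0.56   0.024 -0.011]
```

Call:
drive_tool(commands=[{"tx": 0, "ty": 0, "tz": 0, "wx": 0, "wy": 0, "wz": 0, "grip": 160}])

```text
t: 39.4
eef_pos: [556.1, -319.4, 311.0]
tcp_rot: [-2.652, 0.061, 1.684]
contact_force: [0.5, -0.3, -2.7]
gripper_width: 0.499
finger_force: 82.5
```

```bash
python3 q.py
```

```text
t 39.4 rot [-2.652  0.061  1.684] tau [ 5.7300e-01 -6.5356e+01 -2.6438e+01 -2.0790e+00  2.6790e+00 -4.0000e-03] qd 0.0031 M [-0.523  0.034 -0.032]
```

Call:
drive_tool(commands=[{"tx": 0, "ty": 0, "tz": 0, "wx": 0, "wy": 0, "wz": 0, "grip": 160}])

```text
t: 39.52
eef_pos: [556.0, -319.5, 311.0]
tcp_rot: [-2.652, 0.061, 1.685]
contact_force: [-0.1, 0.6, -2.3]
gripper_width: 0.501
finger_force: 82.5
```

```bash
python3 q.py
```

```text
t 39.52 rot [-2.652  0.061  1.685] tau [ 1.7600e-01 -6.5089e+01 -2.6465e+01 -2.1110e+00  2.6540e+00 -3.0000e-03] qd 0.0043 M [-0.534  0.035 -0.03 ]
```

Call:
drive_tool(commands=[{"tx": 0, "ty": 0, "tz": 0, "wx": 0, "wy": 0, "wz": 0, "grip": 160}])

```text
t: 39.65
eef_pos: [556.0, -319.1, 311.1]
tcp_rot: [-2.652, 0.061, 1.685]
contact_force: [0.1, -0.4, -3.5]
gripper_width: 0.506
finger_force: 82.5
```

```bash
python3 q.py
```

```text
t 39.65 rot [-2.652  0.061  1.685] tau [-3.6000e-02 -6.4893e+01 -2.6449e+01 -2.1270e+00  2.6400e+00 -2.0000e-03] qd 0.0048 M [-0.535  0.066  0.008]
```

Call:
drive_tool(commands=[{"tx": 0, "ty": 0, "tz": 0, "wx": 0, "wy": 0, "wz": 0, "grip": 160}])

```text
t: 39.78
eef_pos: [556.1, -318.7, 311.2]
tcp_rot: [-2.652, 0.061, 1.686]
contact_force: [0.5, -0.4, -3.7]
gripper_width: 0.504
finger_force: 82.5
```

```bash
python3 q.py
```

```text
t 39.77 rot [-2.652  0.061  1.686] tau [-1.0600e-01 -6.4800e+01 -2.6432e+01 -2.1340e+00  2.6330e+00 -2.0000e-03] qd 0.004 M [-0.545  0.097 -0.028]
```

Call:
drive_tool(commands=[{"tx": 0, "ty": 0, "tz": 0, "wx": 0, "wy": 0, "wz": 0, "grip": 160}])

```text
t: 39.9
eef_pos: [556.2, -318.5, 311.4]
tcp_rot: [-2.652, 0.062, 1.686]
contact_force: [-0.5, -0.1, -3.2]
gripper_width: 0.504
finger_force: 82.5
```

```bash
python3 q.py
```

```text
t 39.9 rot [-2.652  0.062  1.686] tau [-9.9000e-02 -6.4781e+01 -2.6425e+01 -2.1350e+00  2.6310e+00 -2.0000e-03] qd 0.0016 M [-0.503  0.062  0.014]
```

Call:
drive_tool(commands=[{"tx": 0, "ty": 0, "tz": 0, "wx": 0, "wy": 0, "wz": 0, "grip": 160}])

```text
t: 40.02
eef_pos: [556.2, -318.3, 311.5]
tcp_rot: [-2.652, 0.062, 1.687]
contact_force: [0.1, 0.4, -3.1]
gripper_width: 0.502
finger_force: 82.5
```

```bash
python3 q.py
```

```text
t 40.02 rot [-2.652  0.062  1.687] tau [-6.4000e-02 -6.4799e+01 -2.6425e+01 -2.1340e+00  2.6320e+00 -2.0000e-03] qd 0.0013 M [-0.554  0.058 -0.005]
```

Call:
drive_tool(commands=[{"tx": 0, "ty": 0.28, "tz": 0.53, "wx": 0, "wy": 0.4, "wz": 0, "grip": 160}, {"tx": 0, "ty": 0.28, "tz": 0.53, "wx": 0, "wy": 0, "wz": 0, "grip": 160}, {"tx": 0, "ty": 0.28, "tz": 0.53, "wx": 0, "wy": 0, "wz": 0, "grip": 160}, {"tx": 0, "ty": 0.28, "tz": 0.53, "wx": 0, "wy": 0, "wz": 0, "grip": 160}, {"tx": 0, "ty": 0.28, "tz": 0.53, "wx": 0, "wy": 0, "wz": 0, "grip": 160}])

```text
t: 40.65
eef_pos: [556.1, -320.4, 160.8]
tcp_rot: [-2.653, 0.0, 1.654]
contact_force: [-0.3, -0.7, -3.9]
gripper_width: 0.503
finger_force: 82.5
```

```bash
python3 q.py; python3 -c "
from h import *
need(goal(-110,h=68,back=70))"
```

```text
t 40.65 rot [-2.653  0.     1.654] tau [ 2.2000e-02 -6.8931e+01 -2.3413e+01 -1.7150e+00  3.5300e+00 -1.1500e-01] qd 0.4295 M [-0.542  0.011  0.056]
t 40.65 pos [ 556.1 -320.4  160.8] goal [ 549.3 -319.8  160.1] w 0.5
 turn units [ 0.  0. -0.] shift now-axes [ 0.02 -0.11  0.08] shift goal-axes [ 0.02 -0.11  0.08]
```

Call:
drive_tool(commands=[{"tx": 0, "ty": 0, "tz": 0, "wx": 0, "wy": 0, "wz": 0, "grip": 160}, {"tx": 0, "ty": 0, "tz": 0, "wx": 0, "wy": 0, "wz": 0, "grip": 160}, {"tx": 0, "ty": 0, "tz": 0, "wx": 0, "wy": 0, "wz": 0, "grip": 160}])

```text
t: 41.02
eef_pos: [556.8, -320.7, 163.4]
tcp_rot: [-2.656, 0.002, 1.654]
contact_force: [0.1, -1.1, -3.4]
gripper_width: 0.505
finger_force: 82.3
```

```bash
python3 q.py
```

```text
t 41.02 rot [-2.656e+00  2.000e-03  1.654e+00] tau [-1.2000e-02 -6.6913e+01 -2.2862e+01 -1.7000e+00  2.9870e+00 -4.0000e-03] qd 0.006 M [-0.571 -0.064 -0.033]
```

Call:
drive_tool(commands=[{"tx": 0, "ty": 0, "tz": 0.4, "wx": 0, "wy": 0, "wz": 0, "grip": 160}, {"tx": 0, "ty": 0, "tz": 0.4, "wx": 0, "wy": 0, "wz": 0, "grip": 160}, {"tx": 0, "ty": 0, "tz": 0.4, "wx": 0, "wy": 0, "wz": 0, "grip": 160}, {"tx": 0, "ty": 0, "tz": 0.2, "wx": 0, "wy": 0, "wz": 0, "grip": 160}, {"tx": 0, "ty": 0, "tz": 0, "wx": 0, "wy": 0, "wz": 0, "grip": 160}])

```text
t: 41.65
eef_pos: [523.8, -323.4, 100.8]
tcp_rot: [-2.654, 0.001, 1.654]
contact_force: [1.2, -0.0, -3.6]
gripper_width: 0.503
finger_force: 82.5
```

Call:
drive_tool(commands=[{"tx": 0, "ty": 0, "tz": 0.02, "wx": 0, "wy": 0, "wz": 0, "grip": 160}])

```text
t: 41.78
eef_pos: [523.7, -323.5, 99.9]
tcp_rot: [-2.655, 0.001, 1.654]
contact_force: [1.9, 0.3, 2.9]
gripper_width: 0.511
finger_force: 83.6
```

Call:
drive_tool(commands=[{"tx": 0, "ty": 0, "tz": 0, "wx": 0, "wy": 0, "wz": 0, "grip": 60}, {"tx": 0, "ty": 0, "tz": 0, "wx": 0, "wy": 0, "wz": 0, "grip": 0}, {"tx": 0, "ty": 0, "tz": 0, "wx": 0, "wy": 0, "wz": 0, "grip": 0}, {"tx": 0, "ty": 0, "tz": -0.5, "wx": 0, "wy": 0, "wz": 0, "grip": 0}, {"tx": 0, "ty": 0, "tz": -0.92, "wx": 0, "wy": 0, "wz": 0, "grip": 0}], grip_force=25)

```text
t: 42.4
eef_pos: [554.5, -319.8, 160.8]
tcp_rot: [-2.648, -0.003, 1.653]
contact_force: [0.3, 0.3, -0.5]
gripper_width: 1.002
finger_force: 0.0
```

Call:
drive_tool(commands=[{"tx": 0, "ty": 0, "tz": 0, "wx": 0, "wy": 0, "wz": 0, "grip": 0}, {"tx": 0, "ty": 0, "tz": 0, "wx": 0, "wy": 0, "wz": 0, "grip": 0}, {"tx": 0, "ty": 0, "tz": 0, "wx": 0, "wy": 0, "wz": 0, "grip": 0}])

```text
t: 42.78
eef_pos: [554.8, -319.9, 160.5]
tcp_rot: [-2.65, -0.002, 1.654]
contact_force: [-0.3, -0.9, -1.3]
gripper_width: 0.999
finger_force: 0.0
```

```bash
python3 q.py
```

```text
t 42.77 rot [-2.650e+00 -2.000e-03  1.654e+00] tau [  0.139 -66.121 -22.61   -1.406   2.469   0.   ] qd 0.0024 M [-0.277  0.022  0.045]
```

Call:
drive_tool(commands=[{"tx": 0.8, "ty": 0, "tz": 0, "wx": 0, "wy": 0, "wz": 0, "grip": 0}, {"tx": 0.8, "ty": 0, "tz": 0, "wx": 0, "wy": 0, "wz": 0, "grip": 0}, {"tx": 0.6, "ty": 0, "tz": 0, "wx": 0, "wy": 0, "wz": 0, "grip": 0}, {"tx": 0, "ty": 0, "tz": 0.1, "wx": 0, "wy": 0, "wz": 0, "grip": 0}])

```text
t: 43.28
eef_pos: [544.2, -208.7, 157.1]
tcp_rot: [-2.652, -0.001, 1.656]
contact_force: [-0.7, -0.3, -0.0]
gripper_width: 0.999
finger_force: 0.0
```

Call:
drive_tool(commands=[{"tx": 0, "ty": 0, "tz": 0.5, "wx": 0, "wy": 0, "wz": 0, "grip": 0}, {"tx": 0, "ty": 0, "tz": 0.5, "wx": 0, "wy": 0, "wz": 0, "grip": 0}, {"tx": 0, "ty": 0, "tz": 0.3, "wx": 0, "wy": 0, "wz": 0, "grip": 90}, {"tx": 0, "ty": 0, "tz": 0, "wx": 0, "wy": 0, "wz": 0, "grip": 100}, {"tx": 0, "ty": 0, "tz": 0, "wx": 0, "wy": 0, "wz": 0, "grip": 160}])

```text
t: 43.9
eef_pos: [514.6, -213.9, 100.1]
tcp_rot: [-2.654, 0.0, 1.654]
contact_force: [-0.6, -0.7, -2.8]
gripper_width: 0.51
finger_force: 29.9
```

Call:
drive_tool(commands=[{"tx": 0, "ty": 0, "tz": 0, "wx": 0, "wy": 0, "wz": 0, "grip": 160}], grip_force=80)

```text
t: 44.02
eef_pos: [514.7, -213.8, 100.1]
tcp_rot: [-2.654, 0.001, 1.654]
contact_force: [-0.4, -0.8, -2.4]
gripper_width: 0.506
finger_force: 81.8
```

Call:
drive_tool(commands=[{"tx": 0, "ty": 0, "tz": -0.5, "wx": 0, "wy": 0, "wz": 0, "grip": 160}, {"tx": 0, "ty": 0, "tz": -0.9, "wx": 0, "wy": 0, "wz": 0, "grip": 160}, {"tx": 0, "ty": -0.35, "tz": -0.66, "wx": 0, "wy": 0, "wz": 0, "grip": 160}, {"tx": 0, "ty": -0.35, "tz": -0.66, "wx": 0, "wy": 0, "wz": 0, "grip": 160}, {"tx": 0, "ty": -0.35, "tz": -0.66, "wx": 0, "wy": 0, "wz": 0, "grip": 160}])

```text
t: 44.65
eef_pos: [547.6, -210.5, 275.0]
tcp_rot: [-2.655, 0.0, 1.654]
contact_force: [0.1, 0.6, -3.3]
gripper_width: 0.505
finger_force: 82.5
```

Call:
drive_tool(commands=[{"tx": 0, "ty": -0.35, "tz": -0.66, "wx": 0, "wy": 0.6, "wz": 0, "grip": 160}, {"tx": 0, "ty": 0, "tz": 0, "wx": 0, "wy": 0.6, "wz": 0, "grip": 160}, {"tx": 0, "ty": 0, "tz": 0, "wx": 0, "wy": 0, "wz": 0, "grip": 160}, {"tx": 0, "ty": 0, "tz": 0, "wx": 0, "wy": 0, "wz": 0, "grip": 160}, {"tx": 0, "ty": 0, "tz": 0, "wx": 0, "wy": 0, "wz": 0, "grip": 160}])

```text
t: 45.28
eef_pos: [546.9, -209.8, 310.6]
tcp_rot: [-2.643, -0.184, 1.556]
contact_force: [0.5, -0.3, -2.5]
gripper_width: 0.503
finger_force: 82.5
```

```bash
python3 q.py
```

```text
t 45.27 rot [-2.643 -0.184  1.556] tau [-4.1000e-01 -6.3031e+01 -2.5293e+01 -3.0600e-01  3.6680e+00 -5.0000e-03] qd 0.0048 M [-0.502 -0.221  0.036]
```

Call:
drive_tool(commands=[{"tx": 0, "ty": 0, "tz": 0, "wx": 0, "wy": 0, "wz": 0, "grip": 160}])

```text
t: 45.4
eef_pos: [547.0, -209.9, 310.9]
tcp_rot: [-2.643, -0.184, 1.556]
contact_force: [0.0, -0.8, -3.2]
gripper_width: 0.502
finger_force: 82.5
```

```bash
python3 q.py
```

```text
t 45.4 rot [-2.643 -0.184  1.556] tau [-1.1800e-01 -6.3008e+01 -2.5222e+01 -2.8200e-01  3.6770e+00 -5.0000e-03] qd 0.0046 M [-0.474 -0.251  0.006]
```

Call:
drive_tool(commands=[{"tx": 0, "ty": 0, "tz": 0, "wx": 0, "wy": -0.8, "wz": 0, "grip": 160}, {"tx": 0, "ty": 0, "tz": 0, "wx": 0, "wy": -0.8, "wz": 0, "grip": 160}, {"tx": 0, "ty": 0, "tz": 0, "wx": 0, "wy": -0.8, "wz": 0, "grip": 160}, {"tx": 0, "ty": 0, "tz": 0, "wx": 0, "wy": 0, "wz": 0, "grip": 160}, {"tx": 0, "ty": 0, "tz": 0, "wx": 0, "wy": 0, "wz": 0, "grip": 160}])

```text
t: 46.02
eef_pos: [547.1, -210.4, 311.1]
tcp_rot: [-2.644, 0.183, 1.753]
contact_force: [-0.7, -0.6, -2.6]
gripper_width: 0.503
finger_force: 82.6
```

```bash
python3 q.py
```

```text
t 46.02 rot [-2.644  0.183  1.753] tau [ 1.1020e+00 -5.9217e+01 -2.5394e+01 -2.3800e+00  2.6760e+00 -5.0000e-03] qd 0.0244 M [-0.526  0.136 -0.017]
```

Call:
drive_tool(commands=[{"tx": 0, "ty": 0, "tz": 0, "wx": 0, "wy": 0, "wz": 0, "grip": 160}])

```text
t: 46.15
eef_pos: [547.1, -211.6, 310.9]
tcp_rot: [-2.644, 0.184, 1.751]
contact_force: [-0.2, -0.1, -2.8]
gripper_width: 0.501
finger_force: 82.6
```

```bash
python3 q.py
```

```text
t 46.15 rot [-2.644  0.184  1.751] tau [ 6.0700e-01 -5.9168e+01 -2.5602e+01 -2.4150e+00  2.6560e+00 -8.0000e-03] qd 0.0045 M [-0.499  0.169  0.033]
```

Call:
drive_tool(commands=[{"tx": 0, "ty": 0, "tz": 0, "wx": 0, "wy": 0, "wz": 0, "grip": 160}])

```text
t: 46.28
eef_pos: [547.0, -211.7, 310.9]
tcp_rot: [-2.644, 0.184, 1.751]
contact_force: [0.4, 0.3, -2.8]
gripper_width: 0.501
finger_force: 82.6
```

```bash
python3 q.py
```

```text
t 46.27 rot [-2.644  0.184  1.751] tau [ 2.0600e-01 -5.9037e+01 -2.5671e+01 -2.4520e+00  2.6370e+00 -7.0000e-03] qd 0.0033 M [-0.521  0.208 -0.005]
```

Call:
drive_tool(commands=[{"tx": 0, "ty": 0, "tz": 0, "wx": 0, "wy": 0.6, "wz": 0, "grip": 160}, {"tx": 0, "ty": 0, "tz": 0, "wx": 0, "wy": 0.6, "wz": 0, "grip": 160}, {"tx": 0, "ty": 0.35, "tz": 0.66, "wx": 0, "wy": 0, "wz": 0, "grip": 160}, {"tx": 0, "ty": 0.35, "tz": 0.66, "wx": 0, "wy": 0, "wz": 0, "grip": 160}, {"tx": 0, "ty": 0.35, "tz": 0.66, "wx": 0, "wy": 0, "wz": 0, "grip": 160}])

```text
t: 46.9
eef_pos: [547.0, -211.9, 197.8]
tcp_rot: [-2.654, 0.0, 1.652]
contact_force: [1.3, -0.6, -4.6]
gripper_width: 0.505
finger_force: 82.6
```

Call:
drive_tool(commands=[{"tx": 0, "ty": 0.35, "tz": 0.66, "wx": 0, "wy": 0, "wz": 0, "grip": 160}, {"tx": 0.04, "ty": 0, "tz": 0.4, "wx": 0, "wy": 0, "wz": 0, "grip": 160}, {"tx": 0, "ty": 0, "tz": 0.5, "wx": 0, "wy": 0, "wz": 0, "grip": 160}, {"tx": 0, "ty": 0, "tz": 0.4, "wx": 0, "wy": 0, "wz": 0, "grip": 160}, {"tx": 0, "ty": 0, "tz": 0.1, "wx": 0, "wy": 0, "wz": 0, "grip": 160}])

```text
t: 47.52
eef_pos: [513.0, -211.8, 100.4]
tcp_rot: [-2.65, -0.001, 1.652]
contact_force: [2.6, 5.3, 15.9]
gripper_width: 0.504
finger_force: 88.7
```

Call:
drive_tool(commands=[{"tx": 0, "ty": 0, "tz": 0.02, "wx": 0, "wy": 0, "wz": 0, "grip": 160}])

```text
t: 47.65
eef_pos: [513.5, -212.0, 100.2]
tcp_rot: [-2.652, 0.0, 1.653]
contact_force: [-0.6, 1.9, 6.4]
gripper_width: 0.503
finger_force: 87.6
```

Call:
drive_tool(commands=[{"tx": 0, "ty": 0, "tz": 0, "wx": 0, "wy": 0, "wz": 0, "grip": 60}, {"tx": 0, "ty": 0, "tz": 0, "wx": 0, "wy": 0, "wz": 0, "grip": 0}, {"tx": 0, "ty": 0, "tz": 0, "wx": 0, "wy": 0, "wz": 0, "grip": 0}, {"tx": 0, "ty": 0, "tz": -0.5, "wx": 0, "wy": 0, "wz": 0, "grip": 0}, {"tx": 0, "ty": 0, "tz": -0.9, "wx": 0, "wy": 0, "wz": 0, "grip": 0}], grip_force=25)

```text
t: 48.28
eef_pos: [544.9, -208.4, 160.1]
tcp_rot: [-2.648, -0.002, 1.653]
contact_force: [0.4, -0.5, 0.1]
gripper_width: 0.998
finger_force: 0.0
```

Call:
drive_tool(commands=[{"tx": 0.8, "ty": 0, "tz": 0, "wx": 0, "wy": 0, "wz": 0, "grip": 0}, {"tx": 0.8, "ty": 0, "tz": 0, "wx": 0, "wy": 0, "wz": 0, "grip": 0}, {"tx": 0.55, "ty": 0, "tz": 0, "wx": 0, "wy": 0, "wz": 0, "grip": 0}, {"tx": 0, "ty": 0, "tz": 0.1, "wx": 0, "wy": 0, "wz": 0, "grip": 0}])

```text
t: 48.78
eef_pos: [535.1, -100.1, 156.5]
tcp_rot: [-2.653, 0.0, 1.657]
contact_force: [-0.1, -0.7, -0.2]
gripper_width: 0.999
finger_force: 0.0
```

Call:
drive_tool(commands=[{"tx": 0, "ty": 0, "tz": 0.5, "wx": 0, "wy": 0, "wz": 0, "grip": 0}, {"tx": 0, "ty": 0, "tz": 0.5, "wx": 0, "wy": 0, "wz": 0, "grip": 0}, {"tx": 0, "ty": 0, "tz": 0.3, "wx": 0, "wy": 0, "wz": 0, "grip": 90}, {"tx": 0, "ty": 0, "tz": 0, "wx": 0, "wy": 0, "wz": 0, "grip": 100}, {"tx": 0, "ty": 0, "tz": 0, "wx": 0, "wy": 0, "wz": 0, "grip": 160}])

```text
t: 49.4
eef_pos: [505.3, -104.8, 99.2]
tcp_rot: [-2.654, 0.0, 1.654]
contact_force: [-1.2, -1.0, -3.6]
gripper_width: 0.514
finger_force: 31.1
```

Call:
drive_tool(commands=[{"tx": 0, "ty": 0, "tz": 0, "wx": 0, "wy": 0, "wz": 0, "grip": 160}], grip_force=80)

```text
t: 49.52
eef_pos: [505.3, -104.7, 99.2]
tcp_rot: [-2.654, 0.001, 1.654]
contact_force: [-0.6, -0.5, -2.5]
gripper_width: 0.505
finger_force: 81.9
```

Call:
drive_tool(commands=[{"tx": 0, "ty": 0, "tz": -0.5, "wx": 0, "wy": 0, "wz": 0, "grip": 160}, {"tx": 0, "ty": 0, "tz": -0.9, "wx": 0, "wy": 0, "wz": 0, "grip": 160}, {"tx": 0, "ty": -0.35, "tz": -0.66, "wx": 0, "wy": 0, "wz": 0, "grip": 160}, {"tx": 0, "ty": -0.35, "tz": -0.66, "wx": 0, "wy": 0, "wz": 0, "grip": 160}, {"tx": 0, "ty": -0.35, "tz": -0.66, "wx": 0, "wy": 0, "wz": 0, "grip": 160}])

```text
t: 50.15
eef_pos: [538.0, -101.4, 274.1]
tcp_rot: [-2.655, 0.0, 1.654]
contact_force: [0.3, -1.3, -3.4]
gripper_width: 0.503
finger_force: 82.6
```

Call:
drive_tool(commands=[{"tx": 0, "ty": -0.35, "tz": -0.66, "wx": 0, "wy": 0.6, "wz": 0, "grip": 160}, {"tx": 0, "ty": 0, "tz": 0, "wx": 0, "wy": 0.6, "wz": 0, "grip": 160}, {"tx": 0, "ty": 0, "tz": 0, "wx": 0, "wy": 0, "wz": 0, "grip": 160}, {"tx": 0, "ty": 0, "tz": 0, "wx": 0, "wy": 0, "wz": 0, "grip": 160}, {"tx": 0, "ty": 0, "tz": 0, "wx": 0, "wy": 0, "wz": 0, "grip": 160}])

```text
t: 50.78
eef_pos: [537.3, -100.8, 309.7]
tcp_rot: [-2.643, -0.184, 1.556]
contact_force: [1.0, -0.1, -2.1]
gripper_width: 0.502
finger_force: 82.6
```

```bash
python3 q.py
```

```text
t 50.77 rot [-2.643 -0.184  1.556] tau [-3.8600e-01 -5.9015e+01 -2.4834e+01  1.5800e-01  3.7130e+00  1.1000e-02] qd 0.0042 M [-0.524 -0.199  0.011]
```

Call:
drive_tool(commands=[{"tx": 0, "ty": 0, "tz": 0, "wx": 0, "wy": -0.8, "wz": 0, "grip": 160}, {"tx": 0, "ty": 0, "tz": 0, "wx": 0, "wy": -0.8, "wz": 0, "grip": 160}, {"tx": 0, "ty": 0, "tz": 0, "wx": 0, "wy": -0.8, "wz": 0, "grip": 160}, {"tx": 0, "ty": 0, "tz": 0, "wx": 0, "wy": 0, "wz": 0, "grip": 160}, {"tx": 0, "ty": 0, "tz": 0, "wx": 0, "wy": 0, "wz": 0, "grip": 160}])

```text
t: 51.4
eef_pos: [537.5, -101.1, 310.1]
tcp_rot: [-2.644, 0.183, 1.753]
contact_force: [0.7, -1.1, -3.1]
gripper_width: 0.504
finger_force: 82.6
```

```bash
python3 q.py
```

```text
t 51.4 rot [-2.644  0.183  1.753] tau [ 1.1160e+00 -5.6684e+01 -2.4865e+01 -1.9570e+00  3.0690e+00 -2.0000e-03] qd 0.0255 M [-0.542  0.226 -0.005]
```

Call:
drive_tool(commands=[{"tx": 0, "ty": 0, "tz": 0, "wx": 0, "wy": 0, "wz": 0, "grip": 160}, {"tx": 0, "ty": 0, "tz": 0, "wx": 0, "wy": 0, "wz": 0, "grip": 160}])

```text
t: 51.65
eef_pos: [537.5, -102.5, 310.1]
tcp_rot: [-2.644, 0.184, 1.751]
contact_force: [0.6, 1.7, -4.2]
gripper_width: 0.504
finger_force: 82.6
```

```bash
python3 q.py
```

```text
t 51.65 rot [-2.644  0.184  1.751] tau [ 3.0600e-01 -5.6574e+01 -2.5069e+01 -2.0650e+00  3.0580e+00 -4.6000e-02] qd 0.0377 M [-0.675  0.995  0.109]
```

Call:
drive_tool(commands=[{"tx": 0, "ty": 0, "tz": 0, "wx": 0, "wy": 0, "wz": 0, "grip": 160}, {"tx": 0, "ty": 0, "tz": 0, "wx": 0, "wy": 0, "wz": 0, "grip": 160}])

```text
t: 51.9
eef_pos: [537.4, -102.0, 310.1]
tcp_rot: [-2.644, 0.185, 1.752]
contact_force: [-0.2, 0.3, -3.6]
gripper_width: 0.502
finger_force: 82.6
```

```bash
python3 q.py
```

```text
t 51.9 rot [-2.644  0.185  1.752] tau [-8.2000e-02 -5.6497e+01 -2.5064e+01 -2.0130e+00  3.0430e+00 -2.8000e-02] qd 0.0059 M [-0.518  0.148  0.019]
```

Call:
drive_tool(commands=[{"tx": 0, "ty": 0, "tz": 0, "wx": 0, "wy": 0.6, "wz": 0, "grip": 160}, {"tx": 0, "ty": 0, "tz": 0, "wx": 0, "wy": 0.6, "wz": 0, "grip": 160}, {"tx": 0, "ty": 0, "tz": 0, "wx": 0, "wy": 0, "wz": 0, "grip": 160}])

```text
t: 52.28
eef_pos: [537.7, -103.4, 310.0]
tcp_rot: [-2.653, 0.001, 1.651]
contact_force: [-0.5, -0.2, -3.8]
gripper_width: 0.505
finger_force: 82.6
```

```bash
python3 q.py; python3 -c "
from h import *
need(tray(0,-43,h=68,up=120))"
```

```text
t 52.27 rot [-2.653e+00  1.000e-03  1.651e+00] tau [ -0.606 -57.759 -25.337  -0.635   3.445  -0.081] qd 0.0342 M [-0.562 -0.08   0.059]
t 52.27 pos [ 537.7 -103.4  310. ] goal [494.1 155.6 193. ] w 0.51
 turn units [-2.8  -0.16 -0.67] shift now-axes [5.24 0.7  2.27] shift goal-axes [5.25 0.18 2.34]
```

Call:
drive_tool(commands=[{"tx": 0.6, "ty": 0, "tz": 0, "wx": -0.7, "wy": 0, "wz": 0, "grip": 160}, {"tx": 0.7, "ty": 0, "tz": 0, "wx": -0.7, "wy": 0, "wz": 0, "grip": 160}, {"tx": 0.7, "ty": 0, "tz": 0, "wx": -0.7, "wy": 0, "wz": 0, "grip": 160}, {"tx": 0.7, "ty": 0, "tz": 0, "wx": -0.7, "wy": 0, "wz": 0, "grip": 160}, {"tx": 0.7, "ty": 0, "tz": 0, "wx": 0, "wy": 0, "wz": 0, "grip": 160}])

```text
t: 52.9
eef_pos: [519.6, 68.9, 310.7]
tcp_rot: [-3.141, 0.002, 1.655]
contact_force: [0.6, -0.3, -3.2]
gripper_width: 0.504
finger_force: 83.3
```

Call:
drive_tool(commands=[{"tx": 0.7, "ty": 0, "tz": 0, "wx": 0, "wy": 0, "wz": -0.3, "grip": 160}, {"tx": 0.6, "ty": 0, "tz": 0, "wx": 0, "wy": 0, "wz": -0.37, "grip": 160}, {"tx": 0.4, "ty": 0, "tz": 0.3, "wx": 0, "wy": 0, "wz": 0, "grip": 160}, {"tx": 0, "ty": 0, "tz": 0.3, "wx": 0, "wy": 0, "wz": 0, "grip": 160}, {"tx": 0, "ty": 0, "tz": 0, "wx": 0, "wy": 0, "wz": 0, "grip": 160}])

```text
t: 53.52
eef_pos: [510.7, 151.5, 278.4]
tcp_rot: [-3.137, 0.002, 1.772]
contact_force: [0.0, -0.1, -4.3]
gripper_width: 0.503
finger_force: 83.1
```

```bash
python3 -c "
from h import *
need(tray(0,-43,h=72,up=40))"
```

```text
t 53.52 pos [510.7 151.5 278.4] goal [494.1 155.6 117. ] w 0.5
 turn units [-0.03  0.01  0.01] shift now-axes [ 0.15 -0.29  3.23] shift goal-axes [ 0.15 -0.31  3.23]
```

Call:
drive_tool(commands=[{"tx": 0.15, "ty": -0.3, "tz": 0.5, "wx": 0, "wy": 0, "wz": 0, "grip": 160}, {"tx": 0, "ty": 0, "tz": 0.7, "wx": 0, "wy": 0, "wz": 0, "grip": 160}, {"tx": 0, "ty": 0, "tz": 0.7, "wx": 0, "wy": 0, "wz": 0, "grip": 160}, {"tx": 0, "ty": 0, "tz": 0.7, "wx": 0, "wy": 0, "wz": 0, "grip": 160}, {"tx": 0, "ty": 0, "tz": 0.6, "wx": 0, "wy": 0, "wz": 0, "grip": 160}])

```text
t: 54.15
eef_pos: [496.7, 155.3, 119.5]
tcp_rot: [3.141, 0.001, 1.77]
contact_force: [0.1, -0.8, -4.2]
gripper_width: 0.505
finger_force: 83.3
```

Run:
```python
from h import *
import cv2
a=cv2.resize(cv2.cvtColor(get_image("scene"),cv2.COLOR_RGB2BGR)[130:260,170:390],(770,455),interpolation=cv2.INTER_CUBIC)
cv2.imwrite("pics/tray.png",a)
need(tray(0,-43,h=72,up=0))
```

```text
t 54.2 pos [494.3 154.8 116. ] goal [494.1 155.6  77. ] w 0.5
 turn units [-0.04  0.01 -0.  ] shift now-axes [0.02 0.   0.78] shift goal-axes [ 0.02 -0.    0.78]
```

View pics/tray.png

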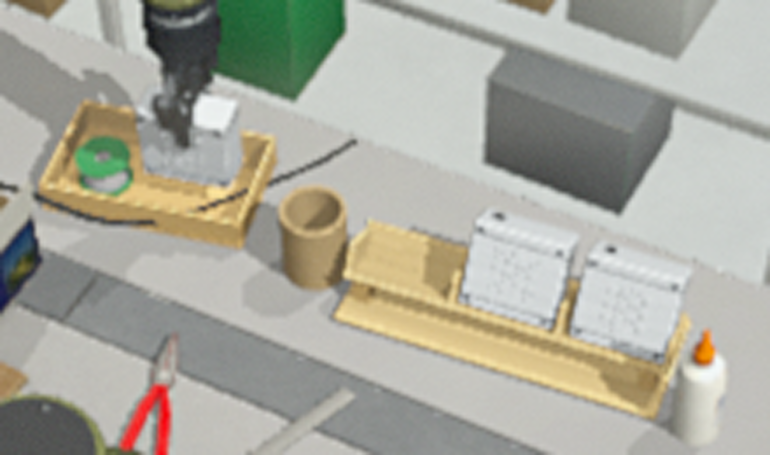

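The box is over the tray, clear of the reel at crop (105,165). Drivers b and c are seated in the rack. Lowering now.

Call:
drive_tool(commands=[{"tx": 0, "ty": 0, "tz": 0.3, "wx": 0, "wy": 0, "wz": 0, "grip": 160}, {"tx": 0, "ty": 0, "tz": 0.25, "wx": 0, "wy": 0, "wz": 0, "grip": 160}, {"tx": 0, "ty": 0, "tz": 0.1, "wx": 0, "wy": 0, "wz": 0, "grip": 160}, {"tx": 0, "ty": 0, "tz": 0.05, "wx": 0, "wy": 0, "wz": 0, "grip": 160}, {"tx": 0, "ty": 0, "tz": 0, "wx": 0, "wy": 0, "wz": 0, "grip": 160}])

```text
t: 54.82
eef_pos: [496.5, 156.5, 85.5]
tcp_rot: [3.141, 0.0, 1.771]
contact_force: [-0.7, -0.6, -4.3]
gripper_width: 0.505
finger_force: 83.5
```

Call:
drive_tool(commands=[{"tx": 0, "ty": 0, "tz": 0.04, "wx": 0, "wy": 0, "wz": 0, "grip": 160}, {"tx": 0, "ty": 0, "tz": 0, "wx": 0, "wy": 0, "wz": 0, "grip": 160}])

```text
t: 55.08
eef_pos: [496.3, 156.5, 83.3]
tcp_rot: [3.141, 0.0, 1.771]
contact_force: [-0.3, -0.5, -4.2]
gripper_width: 0.502
finger_force: 83.5
```

Call:
drive_tool(commands=[{"tx": 0, "ty": 0, "tz": 0.06, "wx": 0, "wy": 0, "wz": 0, "grip": 160}, {"tx": 0, "ty": 0, "tz": 0.04, "wx": 0, "wy": 0, "wz": 0, "grip": 160}])

```text
t: 55.32
eef_pos: [496.4, 156.2, 79.1]
tcp_rot: [3.141, 0.0, 1.771]
contact_force: [-4.7, -3.0, 20.0]
gripper_width: 0.503
finger_force: 86.1
```

Call:
drive_tool(commands=[{"tx": 0, "ty": 0, "tz": 0.04, "wx": 0, "wy": 0, "wz": 0, "grip": 160}])

```text
t: 55.45
eef_pos: [496.4, 156.2, 79.0]
tcp_rot: [3.141, 0.0, 1.771]
contact_force: [-9.6, -3.9, 36.7]
gripper_width: 0.505
finger_force: 88.2
```

Contact with the tray floor. I'll ease off, release, and back up.

Call:
drive_tool(commands=[{"tx": 0, "ty": 0, "tz": -0.06, "wx": 0, "wy": 0, "wz": 0, "grip": 160}, {"tx": 0, "ty": 0, "tz": 0, "wx": 0, "wy": 0, "wz": 0, "grip": 130}, {"tx": 0, "ty": 0, "tz": 0, "wx": 0, "wy": 0, "wz": 0, "grip": 60}, {"tx": 0, "ty": 0, "tz": 0, "wx": 0, "wy": 0, "wz": 0, "grip": 0}, {"tx": 0, "ty": 0, "tz": 0, "wx": 0, "wy": 0, "wz": 0, "grip": 0}])

```text
t: 56.08
eef_pos: [496.4, 156.5, 79.1]
tcp_rot: [-3.142, -0.0, 1.771]
contact_force: [-0.1, -0.3, -0.3]
gripper_width: 1.001
finger_force: 0.0
```

Call:
drive_tool(commands=[{"tx": 0, "ty": 0, "tz": -0.3, "wx": 0, "wy": 0, "wz": 0, "grip": 0}, {"tx": 0, "ty": 0, "tz": -0.7, "wx": 0, "wy": 0, "wz": 0, "grip": 0}, {"tx": 0, "ty": 0, "tz": -1, "wx": 0, "wy": 0, "wz": 0, "grip": 0}, {"tx": 0, "ty": 0, "tz": -1, "wx": 0, "wy": 0, "wz": 0, "grip": 0}, {"tx": 0, "ty": 0, "tz": 0, "wx": 0, "wy": 0, "wz": 0, "grip": 0}])

```text
t: 56.7
eef_pos: [499.4, 157.2, 234.8]
tcp_rot: [3.13, -0.0, 1.771]
contact_force: [1.0, -0.1, -0.4]
gripper_width: 1.001
finger_force: 0.0
```

Run:
```python
from h import *
import cv2
a=cv2.resize(cv2.cvtColor(get_image("scene"),cv2.COLOR_RGB2BGR)[130:260,170:390],(770,455),interpolation=cv2.INTER_CUBIC)
cv2.imwrite("pics/end.png",a); print(state()['t'],state()['eef_pos'])
```

```text
56.75 [497.67141614 156.80086379 232.25465639]
```

View pics/end.png

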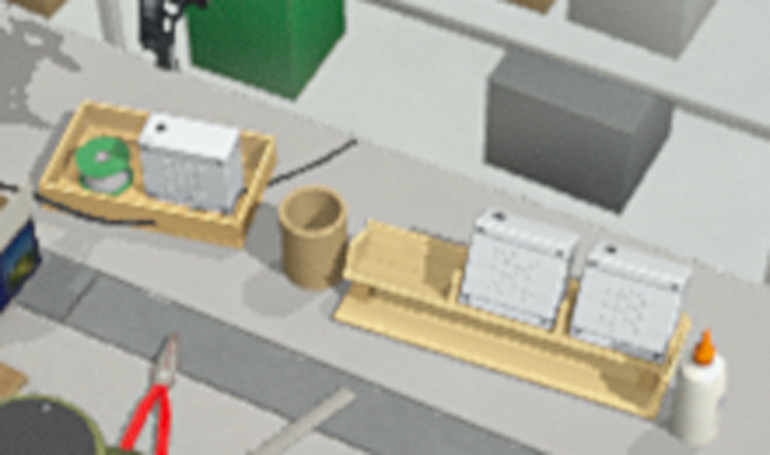

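The driver stands upright in the tray at crop (190,165), next to the undisturbed reel. Both sound drivers are seated, and the tube and bottle have not moved.

```bash
python3 -c "
from rig import *
print(job_done())"
```

```text
the job is handed in; nothing more can be done
None
```

Driver_a has the loose ball: its readings jumped and shifted on its second rocking, while b and c showed no such shift in the joint torques. It now stands upright in the tray beside the reel, with b and c back in their bays; the job was handed in at about 57 s.

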